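Seat the tube rack on the shaker's locating pin and clamp it

ROBOT

A 6-joint arm with a two-finger parallel gripper is mounted at the origin on the work surface. World frame = base frame: x ahead of the robot, y to its left, z up, the work surface at z = 0. Lengths are in m, angles in rad, forces in N, time in s.
With the tool pointing down it reaches from about 0.375 to 0.975 m from the base axis. Payload 3.8 kg.
Tool frame: the origin (TCP) lies between the finger pads; the fingertips stand 19 mm ahead of it and the grasp point (between the pads) is the TCP; y points along the fingers, z is the direction in which the jaws open and shut, and the axes are right-handed (so a half turn about y gives the same grasp; the last joint's range is limited). The gripper opens to 85 mm and grips with 20 to 120 N. Pads are 22 mm wide; open, the fingers measure 114 mm over their backs; the gripper's body (76 mm by 85 mm) begins 54 mm behind the grasp point. The pads swing forward as they close: fully open they stand 13 mm farther back than shut.
Start: joints at [-1.311, 0.264, 1.604, -0, 1.274, -0.037], TCP at [0.197, -0.645, 0.22] pointing down, gripper open.
Joint ranges: [-2.63, 2.63], [-0.94, 2.18], [0.31, 2.57], [-1.31, 4.45], [0, 2.66], [-2.55, 2.55]. Speed limits (rad/s): [2.57, 2.57, 3.14, 3.14, 3.14, 3.14].

INTERFACE

Orientations are given as a rotation vector (axis times angle).
In Python, from rig import state, snapshot, hand_in gives the robot as it stands.
- The arm moves only by the tool arm_command, never from a script. Its argument "series" is a list of rows, each a list of 3 entries, a list of its own where there are three numbers: the turn, a rotation vector about the tool's x, y, z in degrees, then the shift along the tool's x, y, z in mm, then the closure in counts, from 0 (fully open) to 255 (shut). A call has 1 to 12 rows; each row shifts and turns the commanded pose from where the row before left it, along the tool's axes as they then stand; what a row does not reach is not made up. A row lasts 1/10 s, in which the tool goes at most 50 mm and 8.59 degrees, less where a joint would pass 70% of its speed; a pose out of reach is approached as far as the arm can. A call with a gripper value outside its range is refused whole. The fingers move at their own pace and stop on an object; "squeeze" is the grip in N (left out, the last holds). Time passes only in rows, so rows that do not move let the fingers close. It gives the time, the measured TCP pose, the force and the opening at its end, in the units of the state.
- state(): the state, without advancing time (a new reading comes with each control period).
- snapshot(name): name is "scene" or "top" or "wrist"; returns a dict with "pixels" (480x640x3 uint8, red, green, blue), "range_z" (480x640 float32, m along the optical axis (not along the pixel's ray), 0 where there is no reading), "intrinsics" (3x3 intrinsics, pixels), "R" (3x3) and "t" (3): a world point X has camera coordinates R X + t; the wrist camera has in their place "hand_eye" (4x4, takes a point from camera to tool coordinates, whose origin is the TCP and whose axes are the tool frame's). Camera axes: x right, y down, z forward; pixel columns grow to the right and rows downward; lengths in m; the calibration is good to about 2 mm. A picture is of the moment at which its call begins: read the wrist's pose just before it.
- hand_in(): hands the job in, once; it reports no verdict.
The state is a dict: "time_s": time; "q": joint angles; "dq": joint speeds; "tau": joint torques, N m; "eef_pos": TCP position; "eef_rot": TCP orientation; "force": force on the tool from outside, world axes, zero at the start; "moment": the same for the moment, N m; "width": finger opening in m.
Only numpy, scipy, OpenCV 4.12 (cv2) and the standard library are available. Lean on these libraries where they do the work, as an engineer would, in place of code of your own. Each camera call takes 0.05 s, during which the arm holds its last target.

TASK

The tube rack was put down carelessly on the shaker's platform and is riding up on the locating pin. Nudge it across the platform, without lifting it off, until the hole in its bare end drops over the pin and the rack lies flat with its long side along the fence; then swing the clamp arm all the way round so that it lies across the rack's base plate. Leave the tip box, the beaker and the calculator where they are.

Things in the scene. Friction and masses are not known exactly. Their poses are not given: they have to be found in the camera images.
- shaker: Fixed bench shaker: white box with a flat dark steel platform on top, 250 mm (its x) by 320 mm (its y), platform surface 85 mm above the origin. Origin: centre of the underside; z up, +x to the side with the fence (far from the robot), +y to the clamp's end. Control panel on the -x side. Turned up to 0.25 rad.
- fence_face (a point): Mid-length of the aluminium fence on the platform's +x edge, on the face towards the rack, at the platform surface: shaker (79, -37.5, 85) mm. Axes as the shaker. The fence is 20 mm high, 20 mm thick and runs along y, 92.5 mm each way from here.
- pin_top (a point): Top of the fixed steel locating pin: 10 mm in diameter, round (hemispherical) top, standing 8 mm above the platform at shaker x 27.5, y 40 mm: 51.5 mm in front of the fence face, straight out from the clamp's pivot. At the start it is hidden under the rack's bare end.
- rack: Loose cream plastic tube rack, 0.27 to 0.47 kg. Base plate 100 (x) by 190 (y) by 8 mm; tube block on its -y half, bare plate with the hole on its +y half. Origin: centre of the plate's underside, z up. Starts tilted about 3 degrees, bare end riding on the pin, block end on the platform. Seated: lying flat, its axes match the shaker's, its +x side about 1.5 mm off the fence. 2 to 6 N slide it.
- block_top (a point): Centre of the top of the rack's tube block: rack (0, -47.5, 50) mm. The block is 100 mm (x) by 95 mm (y, from -95 to 0 in the rack frame), its sides flush with the base plate; it has 16 round sockets, four with small flip-top tubes that reach 60 mm above the plate's underside. The rack's centre of mass lies near rack y = -35 mm.
- rack_hole (a point): Centre of the hole in the rack's bare end, at the plate's upper face: rack (0, 50, 8) mm. A through hole of 14 mm diameter (2 mm clearance round the pin). At the start it is 5 to 45 mm off the pin: short of it (towards shaker -x) and to either side in y, the rack turned up to 0.12 rad. When it drops over the pin this point sinks about 8 mm, to 93 mm above the shaker's origin.
- clamp (a joint): Clamp arm's angle about its vertical pivot on the fence (rad). 0: arm along shaker +y, off the rack; positive is anticlockwise from above; end stop 1.57: arm towards shaker -x, across the bare plate. Starts -0.35 to -0.05, stays where left, about 1 N at the stud moves it. Its rubber foot clears the seated plate by 3 mm but strikes the rack if that still rides on the pin.
- clamp_stud (a point): Middle of the upright black stud on the clamp arm's end, for pushing or pinching: 12 mm in diameter, 22 mm high, this point 121 mm above the shaker's origin, 45 mm from the pivot axis. It stands on the steel arm, which is 14 mm wide, its top 110 mm above the shaker's origin.
- clamp_pivot (a point): On the clamp's vertical pivot axis, level with clamp_stud; shaker x = 90, y = 40 mm.
- tipbox: Bystander: purple pipette-tip box with frosted lid, 82 x 120 x 72 mm, on the bench beside the shaker. Origin: centre of the underside.
- beaker: Bystander: frosted plastic beaker, 90 mm across, 110 mm high, on the bench beside the shaker. Origin: centre of the underside.
- calculator: Bystander: grey pocket calculator, 130 x 75 x 16 mm, lying on the bench beside the shaker. Origin: centre of the underside.
Mind the look-alikes: they are no part of the job. There is more than one size of the rack; the job needs the largest.

How it is judged:
By the outcome, as a careful person would: the job done as asked, in the order asked, and still so for the second after the job is handed in, with the robot touching nothing.
It also fails if it takes over 64 s, if anything falls off the work surface, if the arm or the gripper's body presses on something with over 40 N, if the wrist force passes 120 N, or if a joint passes its speed limit or range.

## Working session

There is one attempt and no reset: what is moved stays moved. The work goes in short steps, Python scripts to look and compute and a tool call to move; the robot and the scene stay as the last step left them, time stands still between calls to the robot, and variables do not carry over. Pictures are saved under pics/ and viewed, and the job is handed in when it is done.

Besides the shell and the picture viewer there is one more tool, called in YAML: its name, and indented under it one key for each argument. arm_command: Moves the arm, as the interface text tells. Its arguments: {"type":"object","properties":{"series":{"type":"array","items":{"type":"array"}},"squeeze":{"type":"number"}},"required":["series"]}

```bash
ls; mkdir -p pics
python3 - <<'E'
from rig import state,snapshot
import cv2,numpy as np
s=state();print({k:np.round(v,4) for k,v in s.items()})
for n in ["scene","top"]:
    d=snapshot(n); cv2.imwrite(f"pics/{n}0.png",d["pixels"][:,:,::-1]); np.savez(f"{n}0.npz",**d)
    print(n,d["intrinsics"],d["R"],d["t"])
E
```

```text
pics
{'time_s': np.float64(0.0), 'q': array([-1.3109,  0.2648,  1.6054, -0.    ,  1.2737, -0.0369]), 'dq': array([ 0.0009, -0.0013,  0.0004, -0.0002,  0.0015, -0.0004]), 'tau': array([-2.10000e-03, -5.15113e+01, -3.67316e+01,  2.00000e-04,
        1.31000e-02,  0.00000e+00]), 'eef_pos': array([ 0.1972, -0.6448,  0.2183]), 'eef_rot': array([-0.3086,  2.0643, -2.0596]), 'force': array([-0.0624, -0.4707,  0.4907]), 'moment': array([ 0.0357, -0.0288,  0.0423]), 'width': np.float64(0.0851)}
scene [[510.17677662   0.         312.86316938]
 [  0.         510.17677662 241.52114352]
 [  0.           0.           1.        ]] [[ 0.31006447  0.95069864 -0.00566668]
 [ 0.74421177 -0.24642052 -0.62082668]
 [-0.59161547  0.18827909 -0.78392737]] [-0.18836648 -0.30695673  1.3338588 ]
top [[474.14196641   0.         312.22700718]
 [  0.         474.14196641 237.11625872]
 [  0.           0.           1.        ]] [[ 0.02318707 -0.99968358  0.00975224]
 [-0.99625958 -0.02391769 -0.08303488]
 [ 0.08324185 -0.00779043 -0.99649892]] [9.02037369e-04 5.38281772e-01 1.21129054e+00]
```

View pics/scene0.png

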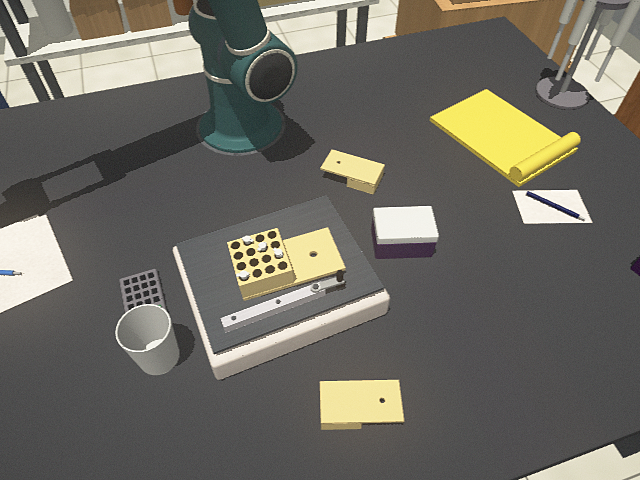

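View pics/top0.png

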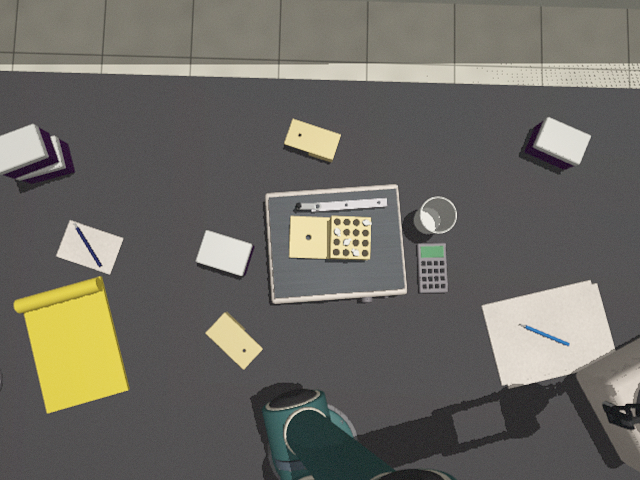

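The scene camera shows the rack on the shaker at about (285,260) and the clamp stud at (342,275). In the top view the rack spans (289–371, 216–261), with its hole at (308,237) and the clamp at (298–310, 207). Next I'll measure these.

```bash
cat > h.py <<'E'
import numpy as np,cv2
def load(n): return dict(np.load(n+".npz"))
def cloud(d):
    K=d["intrinsics"];z=d["range_z"];v,u=np.mgrid[:480,:640]
    P=np.stack([(u-K[0,2])/K[0,0]*z,(v-K[1,2])/K[1,1]*z,z],-1)
    return (P-d["t"])@d["R"]
def back(d,uv,h):  # pixel + world z -> world
    K=d["intrinsics"];uv=np.atleast_2d(uv).astype(float)
    r=np.c_[(uv-K[[0,1],2])/K[0,0],np.ones(len(uv))]@d["R"]
    c=-d["R"].T@d["t"]; s=(np.asarray(h)-c[2])/r[:,2]
    return c+r*np.reshape(s,(-1,1))
def proj(d,X):
    p=np.atleast_2d(X)@d["R"].T+d["t"];K=d["intrinsics"]
    return p[:,:2]/p[:,2:]*K[0,0]+K[[0,1],2]
E
python3 - <<'E'
from h import *
for n,(a,b,c,e) in dict(top=(260,175,412,310),scene=(160,180,400,380)).items():
    d=load(n+"0");im=d["pixels"][b:e,a:c,::-1]
    f=800/(c-a) if n=="top" else 3.2
    f=min(f,600/(e-b)); cv2.imwrite(f"pics/{n}0z.png",cv2.resize(im,None,fx=f,fy=f,interpolation=cv2.INTER_CUBIC));print(n,f)
d=load("top0");P=cloud(d)
for u,v in [(280,280),(320,290),(390,220),(300,250),(295,222),(295,255),(322,225),(322,252),(350,222),(350,238),(380,203),(340,205),(300,207),(336,275),(225,250),(437,270)]: print(u,v,np.round(P[v,u],4))
E
```

```text
top 4.444444444444445
scene 3.0
280 280 [0.4256 0.0906 0.0849]
320 290 [ 0.4036 -0.0079  0.0876]
390 220 [ 0.5798 -0.1773  0.0878]
300 250 [0.4993 0.0431 0.104 ]
295 222 [0.5671 0.057  0.1054]
295 255 [0.4867 0.0548 0.1073]
322 225 [ 0.5614 -0.0088  0.1048]
322 252 [ 0.4958 -0.0103  0.1018]
350 222 [ 0.5662 -0.0738  0.1399]
350 238 [ 0.5285 -0.0747  0.1375]
380 203 [ 0.6183 -0.149   0.1084]
340 205 [ 0.6113 -0.0516  0.1067]
300 207 [0.6001 0.0452 0.1328]
336 275 [ 0.441  -0.0467  0.0802]
225 250 [0.4964 0.2295 0.0754]
437 270 [ 0.4605 -0.3148  0.0119]
```

View pics/top0z.png

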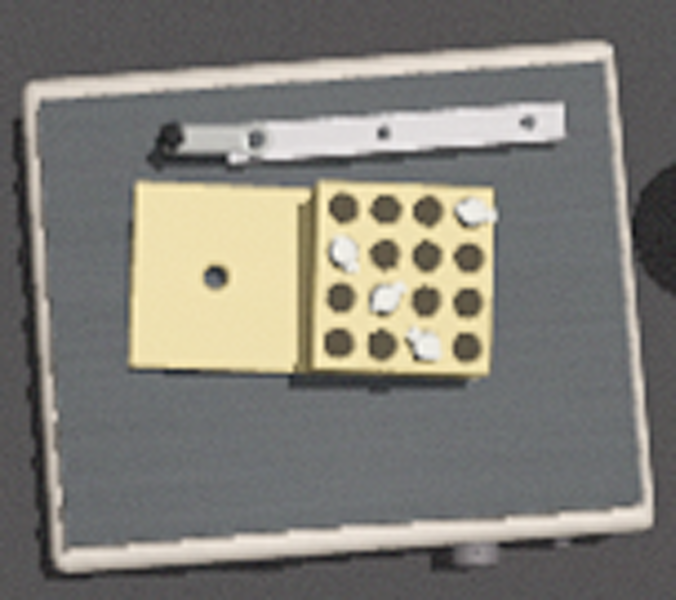

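View pics/scene0z.png

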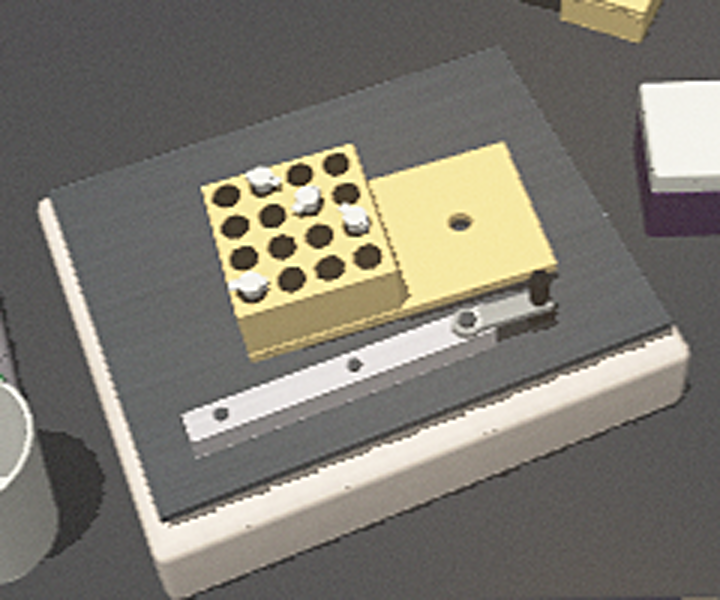

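Run:
```python
from h import *
from scipy.optimize import least_squares
d=load("top0")
def c(p): return np.array(p)/4.4444+[260,175]-0.38
C=back(d,c([(43,101),(608,64),(650,505),(66,548)]),.085)
print(np.round(C,4)); print([np.linalg.norm(C[i]-C[(i+1)%4]) for i in range(4)])
M=np.array([(125,160),(125,-160),(-125,-160),(-125,160)])/1e3
A=C[:,:2]-C[:,:2].mean(0)
B=M
th=np.arctan2((B[:,0]*A[:,1]-B[:,1]*A[:,0]).sum(),(A*B).sum()); print("shaker",C[:,:2].mean(0),th)
F=back(d,c([(565,103),(565,137),(258,153)]),.105);S=np.c_[np.cos(th),np.sin(th)].ravel()
R=np.array([[np.cos(th),-np.sin(th)],[np.sin(th),np.cos(th)]])
o=C[:,:2].mean(0)
f=lambda X:np.round((X[:,:2]-o)@R*1e3,1)
print("fence in shaker",f(F))
print("stud",f(back(d,c([(171,133)]),.132)), "pivot",f(back(d,c([(257,138)]),.112)))
print("hole",f(back(d,c([(215,277)]),.101)))
print("plate L corners",f(back(d,c([(136,181),(131,368)]),.105)))
print("block top",f(back(d,c([(320,180),(495,186),(489,376),(313,370)]),.138)))
```

```text
[[ 0.6294  0.123   0.085 ]
 [ 0.6583 -0.1931  0.085 ]
 [ 0.4126 -0.2184  0.085 ]
 [ 0.3817  0.1028  0.085 ]]
[np.float64(0.3174589366354021), np.float64(0.24697664306393877), np.float64(0.3226693197587449), np.float64(0.24852914883926316)]
shaker [ 0.52052602 -0.04642101] 0.09288750566277504
fence in shaker [[ 100.1 -129.3]
 [  81.2 -127.7]
 [  83.9   41.4]]
stud [[94. 88.]] pivot [[91.2 41.6]]
hole [[17.7 69.6]]
plate L corners [[ 73.  109.2]
 [-29.  118.6]]
block top [[ 62.5  10.5]
 [ 52.9 -82.4]
 [-47.8 -71.1]
 [-38.2  21.6]]
```

```bash
cat >> h.py <<'E'
from scipy.spatial.transform import Rotation as Rn
def pose(s):
    T=np.eye(4);T[:3,:3]=Rn.from_rotvec(s["eef_rot"]).as_matrix();T[:3,3]=s["eef_pos"];return T
TH=0.0929;O=np.array([.5205,-.0464,0])
def w(x,y,z): # shaker mm -> world m
    c,s=np.cos(TH),np.sin(TH); return O+np.array([c*x-s*y,s*x+c*y,z])/1e3
def tgt(p,yaw): # tool down (y=-Z), tool z axis at world angle yaw
    T=np.eye(4);z=np.array([np.cos(yaw),np.sin(yaw),0]);y=np.array([0,0,-1.]);T[:3,:3]=np.c_[np.cross(y,z),y,z];T[:3,3]=p;return T
def delta(T,G):
    D=np.linalg.inv(T)@G
    return np.round(np.degrees(Rn.from_matrix(D[:3,:3]).as_rotvec()),1),np.round(D[:3,3]*1e3,1)
E
python3 - <<'E'
from h import *
from rig import state,snapshot
s=state();T=pose(s);print(np.round(T,3)); d=snapshot("wrist");print(d["hand_eye"],d["intrinsics"])
print(s["q"])
yaw=np.arctan2(T[1,2],T[0,2]);print("yaw",yaw)
for k in (0,np.pi): print(delta(T,tgt(w(-60,0,350),TH+np.pi/2+k)))
E
```

```text
[[-0.956 -0.     0.292  0.197]
 [-0.292  0.002 -0.956 -0.645]
 [-0.    -1.    -0.002  0.218]
 [ 0.     0.     0.     1.   ]]
[[-1.38174187e-04  9.46389249e-01  3.23028436e-01 -8.28127265e-02]
 [ 1.91724664e-04 -3.23028408e-01  9.46389249e-01 -1.53766075e-01]
 [ 9.99999972e-01  1.92699084e-04 -1.36811973e-04  1.03619125e-03]
 [ 0.00000000e+00  0.00000000e+00  0.00000000e+00  1.00000000e+00]] [[417.30632781   0.         324.35691768]
 [  0.         417.30632781 244.87692085]
 [  0.           0.           1.        ]]
[-1.31092896e+00  2.64695674e-01  1.60524913e+00  3.78614422e-05
  1.27372405e+00 -3.69015234e-02]
yaw -1.2740384450240256
(array([   0. , -168.3,   -0.2]), array([-425.4, -130.5, -490.1]))
(array([ 0.1, 11.7,  0. ]), array([-425.4, -130.5, -490.1]))
```

Run:
```python
from h import *
from rig import state
T=pose(state());Y=TH-np.pi/2
print(delta(tgt(T[:3,3],Y),tgt(w(50,-5,350),Y)))
```

```text
(array([0., 0., 0.]), array([-427.4, -131.4, -560.9]))
```

arm_command:
  series:
    - [[0,3.9,0],[0,-40,0],0]
    - [[0,3.9,0],[0,-40,0],0]
    - [[0,3.9,0],[0,-40,0],0]
    - [[0,0,0],[-20,-11,-30],0]
    - [[0,0,0],[-27,0,-36],0]
    - [[0,0,0],[-27,0,-36],0]
    - [[0,0,0],[-27,0,-36],0]
    - [[0,0,0],[-27,0,-36],0]
    - [[0,0,0],[-27,0,-36],0]
    - [[0,0,0],[-27,0,-36],0]
    - [[0,0,0],[-27,0,-36],0]
    - [[0,0,0],[-27,0,-36],0]

```text
time_s: 1.35
eef_pos: [0.4034, -0.3052, 0.3505]
eef_rot: [-0.1, 2.174, -2.174]
force: [0.6, 0.9, 0.2]
width: 0.0854
```

arm_command:
  series:
    - [[0,0,0],[-27,0,-36],0]
    - [[0,0,0],[-27,0,-36],0]
    - [[0,0,0],[-27,0,-36],0]
    - [[0,0,0],[-27,0,-36],0]
    - [[0,0,0],[-27,0,-36],0]
    - [[0,0,0],[-27,0,-36],0]
    - [[0,0,0],[-29,0,-30],0]
    - [[0,0,0],[0,0,0],0]
    - [[0,0,0],[0,0,0],0]

```text
time_s: 2.25
eef_pos: [0.5704, -0.0436, 0.3499]
eef_rot: [-0.105, 2.173, -2.174]
force: [-0.4, -1.3, 0.6]
width: 0.0851
```

Run:
```python
from h import *
from rig import state,snapshot
s=state();T=pose(s);print(s["time_s"],s["eef_pos"],s["force"],delta(T,tgt(w(50,-5,350),TH-np.pi/2)))
d=snapshot("wrist");cv2.imwrite("pics/w1.png",d["pixels"][:,:,::-1]);np.savez("w1.npz",T=T,**d)
```

```text
2.25 [ 0.57038324 -0.04363282  0.34987154] [-0.35612738 -1.26178671  0.61561862] (array([-0. ,  0.1,  0.1]), array([-0.1, -0.1,  3.1]))
```

View pics/w1.png

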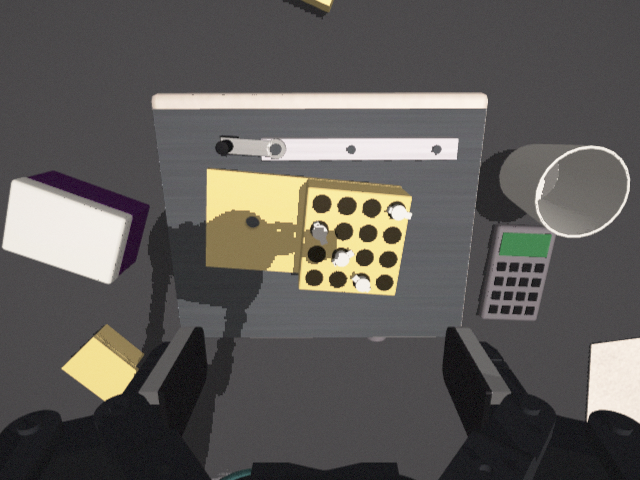

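The wrist view shows the fence end at (458,138–159), pivot (275,149), stud (223,147), plate corners (207,169) and (206,267), and hole (252,221). I'll zoom in to refine these.

Run:
```python
from h import *
im=cv2.imread("pics/w1.png")[90:310,140:500]
cv2.imwrite("pics/w1z.png",cv2.resize(im,None,fx=2.2,fy=2.2,interpolation=cv2.INTER_CUBIC))
```

```text
(no output)
```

View pics/w1z.png

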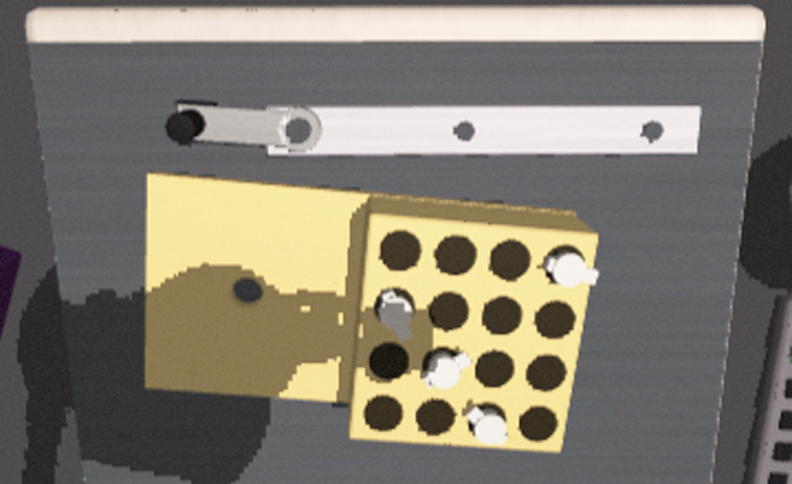

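```bash
cat >> h.py <<'E'
from scipy.optimize import least_squares
def wproj(d,X):
    C=np.linalg.inv(d["T"]@d["hand_eye"]);p=np.atleast_2d(X)@C[:3,:3].T+C[:3,3];K=d["intrinsics"]
    return p[:,:2]/p[:,2:]*K[0,0]+K[[0,1],2]
def wback(d,uv,h):
    C=d["T"]@d["hand_eye"];K=d["intrinsics"];uv=np.atleast_2d(uv).astype(float)
    r=np.c_[(uv-K[[0,1],2])/K[0,0],np.ones(len(uv))]@C[:3,:3].T;c=C[:3,3]
    return c+r*((h-c[2])/r[:,2])[:,None]
def wcloud(d):
    K=d["intrinsics"];z=d["range_z"];v,u=np.mgrid[:480,:640];C=d["T"]@d["hand_eye"]
    P=np.stack([(u-K[0,2])/K[0,0]*z,(v-K[1,2])/K[1,1]*z,z],-1);return P@C[:3,:3].T+C[:3,3]
def toS(X):
    X=np.atleast_2d(X)-O;c,s=np.cos(TH),np.sin(TH);return np.c_[X[:,0]*c+X[:,1]*s,-X[:,0]*s+X[:,1]*c,X[:,2]]*1e3
E
cat > fit1.py <<'E'
from h import *
d=load("w1");q=lambda p:np.array(p,float)/2.2+[140,90]-0.27
S=np.array([(99,-130,105),(79,-130,105),(99,55,105),(79,55,105),(90,40,112)])/1e3
sp=q([(700,107),(697,154),(268,106),(269,154),(299,131)])
def fs(p):
    R=Rn.from_euler("z",p[2]).as_matrix();return (wproj(d,S@R.T+[p[0],p[1],0])-sp).ravel()
r=least_squares(fs,[.52,-.046,.093]);print("shaker",r.x,np.round(r.fun,1))
Rk=np.array([(50,95,8),(-50,95,8),(50,0,50),(50,-95,50),(-50,-95,50),(-50,0,50),(0,50,8)])/1e3
rp=q([(147,174),(145,387),(370,212),(598,234),(562,452),(349,438),(248,290)])
def fr(p):
    R=Rn.from_euler("ZX",[p[2],p[4]]).as_matrix();return (wproj(d,Rk@R.T+[p[0],p[1],p[3]])-rp).ravel()
g=least_squares(fr,[.53,-.03,0,.09,.05]);print("rack",g.x,np.round(g.fun,1))
import h;h.O=np.array([r.x[0],r.x[1],0]);h.TH=r.x[2]
R=Rn.from_euler("ZX",[g.x[2],g.x[4]]).as_matrix();print("rack pts in shaker",np.round(toS(Rk@R.T+g.x[[0,1,3]]),1),"yaw",g.x[2]-r.x[2])
print("stud",toS(wback(d,q([(185,124)]),.132)))
P=wcloud(d)
for u,v in [(170,120),(450,200),(450,300),(215,175),(215,260),(290,260),(380,205),(400,150)]: print(u,v,np.round(toS(P[v,u]),1))
E
python3 fit1.py
```

```text
shaker [ 0.52242168 -0.04455192  0.09445835] [ 1.5 -0.1  0.6  0.3 -1.4  0.3 -0.9  0.2  0.2 -0.4]
rack [ 0.53172864 -0.02473838 -0.00978092  0.0883397   0.0739493 ] [ 0.5 -0.3  0.1 -0.2 -0.1  0.1  0.6 -0.5 -0.6 -0.1 -0.1  0.1 -0.4  1. ]
rack pts in shaker [[ 70.7 107.3 103.3]
 [-28.8 117.7 103.3]
 [ 60.5  10.  138.2]
 [ 50.6 -84.3 131.2]
 [-48.8 -73.9 131.2]
 [-39.   20.4 138.2]
 [ 16.3  67.9 100. ]] yaw -0.10423927651058797
stud [[ 94.45367015  82.8698528  132.        ]]
170 120 [[114.3 143.9  84.7]]
450 200 [[  35.8 -133.4   84.1]]
450 300 [[ -78.3 -145.    82.8]]
215 175 [[ 64.8  99.7 105.1]]
215 260 [[-22.5 107.4 104. ]]
290 260 [[-24.3  30.9  99.3]]
380 205 [[ 43.5 -54.5 138.1]]
400 150 [[ 88.2 -75.6 104.1]]
```

```bash
sed -i 's/^TH=.*/TH=0.0945;O=np.array([.5224,-.0446,0])/' h.py
cat > go.py <<'E'
import sys
from h import *
from rig import state
s=state();T=pose(s);x,y,z,yaw=map(float,sys.argv[1:5])
print("t",round(s["time_s"],2),"S",np.round(toS(T[:3,3]),1),"yawS",np.round(np.arctan2(T[1,2],T[0,2])-TH,4),"F",np.round(s["force"],1),"w",round(s["width"],4))
a,b=delta(T,tgt(w(x,y,z),TH+yaw));print("turn",a,"shift",b, "shift after turn",delta(tgt(T[:3,3],TH+yaw),tgt(w(x,y,z),TH+yaw))[1])
E
python3 go.py -80 -25 109 -1.5708
```

```text
t 2.3 S [[ 47.4  -4.4 350.1]] yawS -1.572 F [ 0.  -0.   0.3] w 0.0852
turn [-0.  -0.1  0.1] shift [127.1 241.3  20.7] shift after turn [127.4 241.1  20.6]
```

arm_command:
  series:
    - [[0,0,0],[42,20,7],90]
    - [[0,0,0],[42,30,7],90]
    - [[0,0,0],[43,30,7],90]
    - [[0,0,0],[0,40,0],90]
    - [[0,0,0],[0,40,0],90]
    - [[0,0,0],[0,40,0],90]
    - [[0,0,0],[0,30,0],90]
    - [[0,0,0],[0,11,0],90]
    - [[0,0,0],[0,0,0],90]
    - [[0,0,0],[0,0,0],90]

```text
time_s: 3.3
eef_pos: [0.4508, -0.0768, 0.114]
eef_rot: [-0.097, 2.173, -2.174]
force: [0.8, 0.1, 1.0]
width: 0.0552
```

```bash
python3 go.py -32 -25 109 -1.5708
python3 - <<'E'
from h import *
from rig import state,snapshot
T=pose(state());d=snapshot("wrist");cv2.imwrite("pics/w2.png",d["pixels"][:,:,::-1]);np.savez("w2.npz",T=T,**d)
d=snapshot("scene");cv2.imwrite("pics/s2.png",cv2.resize(d["pixels"][100:400,100:450,::-1],None,fx=2,fy=2))
E
```

```text
t 3.3 S [[-74.3 -25.3 114. ]] yawS -1.5736 F [0.8 0.1 1. ] w 0.0552
turn [-0.  -0.2 -0.1] shift [-42.3   5.1  -0.4] shift after turn [-42.3   5.   -0.3]
```

View pics/w2.png

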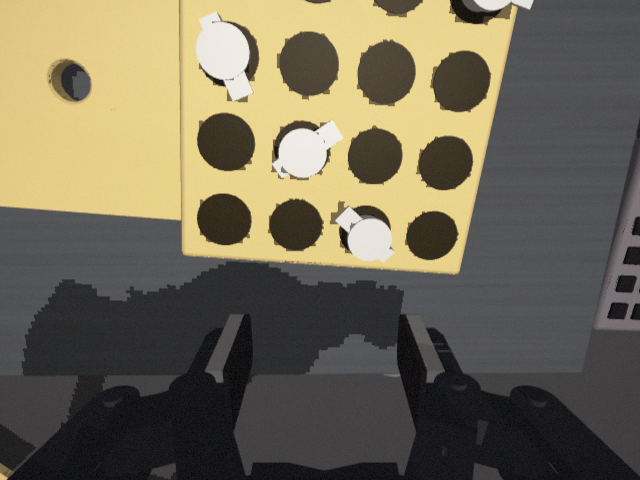

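View pics/s2.png

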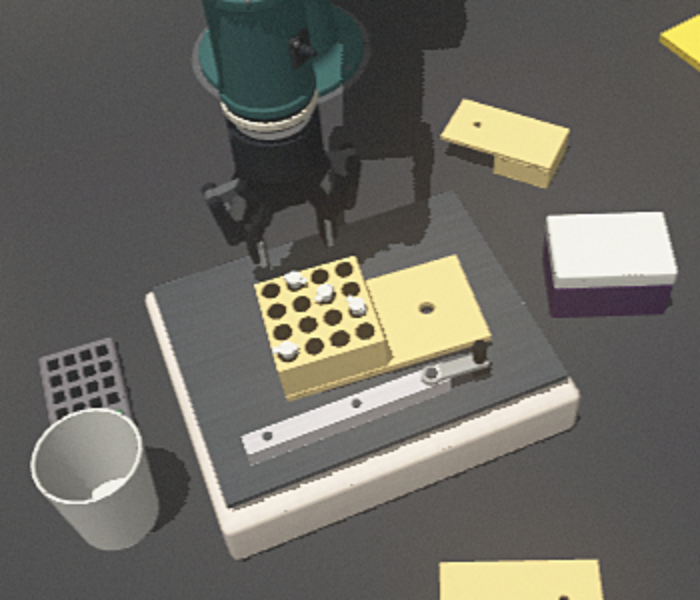

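arm_command:
  series:
    - [[0,0,0],[-5,4,0],90]
    - [[0,0,0],[-5,0,0],90]
    - [[0,0,0],[-5,0,0],90]
    - [[0,0,0],[-5,0,0],90]
    - [[0,0,0],[-5,0,0],90]
    - [[0,0,0],[-4,0,0],90]
    - [[0,0,0],[-3,0,0],90]
    - [[0,0,0],[-2,0,0],90]
    - [[0,0,0],[0,0,0],90]

```text
time_s: 4.3
eef_pos: [0.4842, -0.0727, 0.1085]
eef_rot: [-0.1, 2.174, -2.173]
force: [-0.5, -0.3, -0.3]
width: 0.0551
```

```bash
cat > look.py <<'E'
import sys
from h import *
from rig import state,snapshot
T=pose(state());n=sys.argv[1]
for c in sys.argv[2:]:
    d=snapshot(c)
    if c=="wrist": np.savez(n+"w.npz",T=T,**d);cv2.imwrite(f"pics/{n}w.png",d["pixels"][:,:,::-1])
    else:
        np.savez(n+c+".npz",**d)
        a=d["pixels"][:,:,::-1]; a=a[170:320,250:420] if c=="top" else a[170:390,150:420]
        f=4 if c=="top" else 2.7
        cv2.imwrite(f"pics/{n}{c}.png",cv2.resize(a,None,fx=f,fy=f,interpolation=cv2.INTER_CUBIC))
E
python3 go.py -32 -25 109 -1.5708; python3 look.py a3 wrist top
```

```text
t 4.3 S [[-40.7 -24.4 108.5]] yawS -1.5728 F [-0.5 -0.3 -0.3] w 0.0551
turn [ 0.  -0.1 -0. ] shift [-8.7 -0.5  0.6] shift after turn [-8.7 -0.5  0.6]
```

View pics/a3w.png

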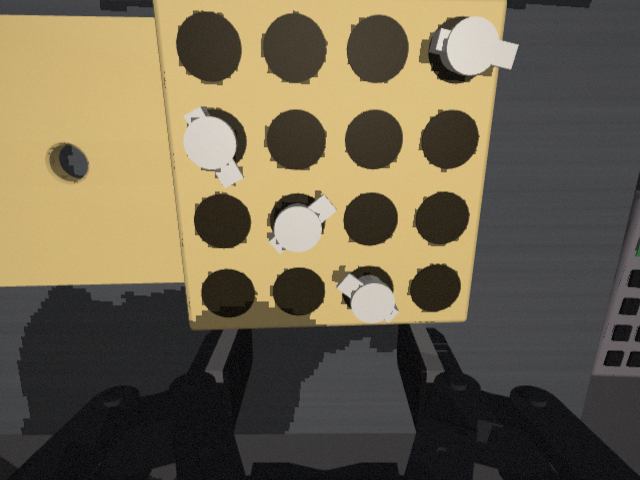

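View pics/a3top.png

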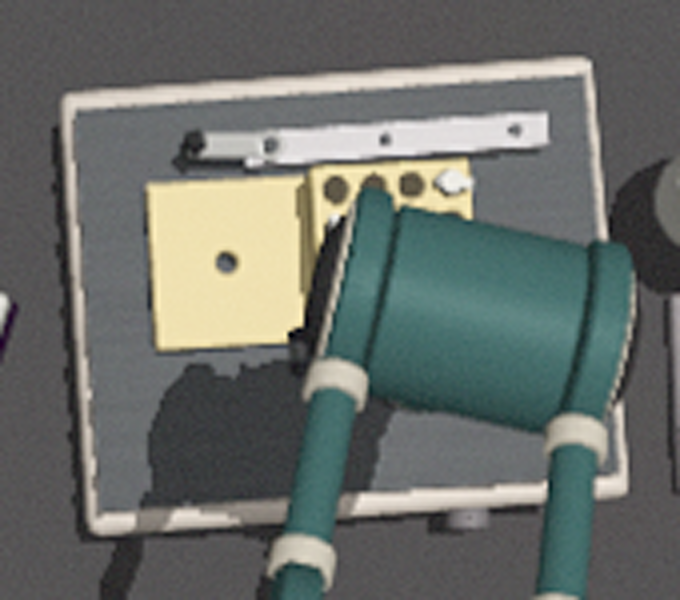

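arm_command:
  series:
    - [[0,0,0],[-2,0,0],90]
    - [[0,0,0],[-2,0,0],90]
    - [[0,0,0],[-2,0,0],90]
    - [[0,0,0],[0,0,0],90]

```text
time_s: 4.8
eef_pos: [0.4902, -0.0722, 0.1085]
eef_rot: [-0.1, 2.174, -2.173]
force: [-2.2, 0.1, 0.3]
width: 0.0554
```

arm_command:
  series:
    - [[0,0,0],[-1,0,0],90]
    - [[0,0,0],[-1,0,0],90]
    - [[0,0,0],[0,0,0],90]

```text
time_s: 5.1
eef_pos: [0.4919, -0.0721, 0.1085]
eef_rot: [-0.1, 2.174, -2.174]
force: [-3.2, -0.1, 1.0]
width: 0.0551
```

```bash
python3 go.py -32 -25 109 -1.5708; python3 look.py a4 wrist top scene
```

```text
t 5.1 S [[-32.9 -24.5 108.5]] yawS -1.5727 F [-3.2 -0.1  1. ] w 0.0551
turn [ 0.  -0.1 -0. ] shift [-0.9 -0.5  0.5] shift after turn [-0.9 -0.5  0.5]
```

View pics/a4top.png

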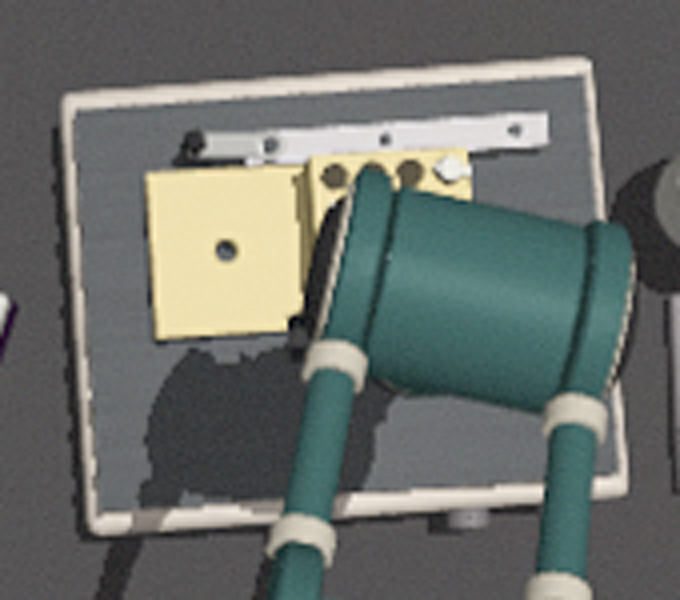

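View pics/a4scene.png

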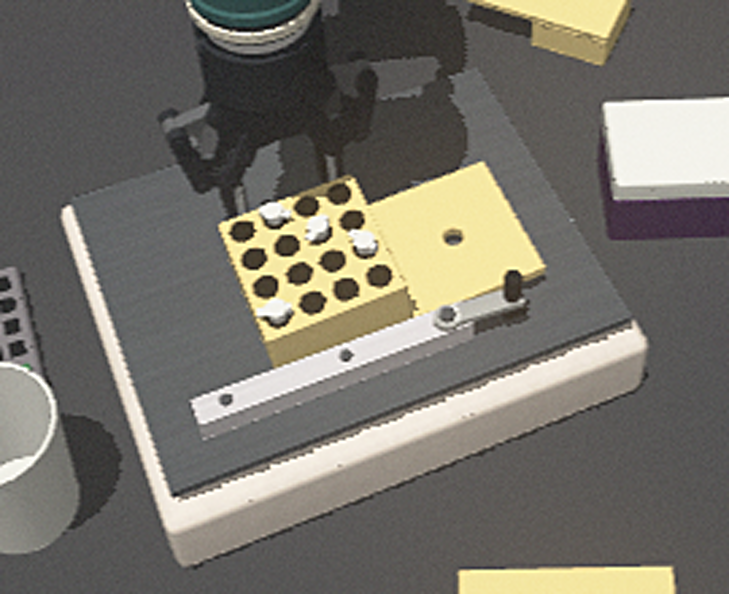

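arm_command:
  series:
    - [[0,0,0],[-1,0,0],90]
    - [[0,0,0],[-1,0,0],90]
    - [[0,0,0],[0,0,0],90]

```text
time_s: 5.55
eef_pos: [0.493, -0.0721, 0.1084]
eef_rot: [-0.103, 2.174, -2.175]
force: [-4.7, -1.4, 3.3]
width: 0.0554
```

arm_command:
  series:
    - [[0,0,0],[-1,0,0],90]
    - [[0,0,0],[0,0,0],90]

```text
time_s: 5.75
eef_pos: [0.493, -0.0721, 0.1084]
eef_rot: [-0.106, 2.175, -2.176]
force: [-7.8, -1.5, 6.2]
width: 0.055
```

arm_command:
  series:
    - [[0,0,0],[3,0,0],90]
    - [[0,0,0],[6,0,0],90]
    - [[0,0,0],[4,-30,0],90]
    - [[0,0,0],[0,-45,0],90]
    - [[0,0,0],[0,-45,0],90]
    - [[0,-8,0],[0,-30,0],90]
    - [[0,-8,0],[0,0,0],90]
    - [[0,-8,0],[0,0,0],90]
    - [[0,-8,0],[0,0,0],90]
    - [[0,-8,0],[0,0,0],90]
    - [[0,-8,0],[0,0,0],90]
    - [[0,-8,0],[0,0,0],90]

```text
time_s: 6.95
eef_pos: [0.4821, -0.073, 0.2586]
eef_rot: [-0.931, 1.563, -1.564]
force: [0.5, 0.3, 0.4]
width: 0.055
```

arm_command:
  series:
    - [[0,-8,0],[0,0,0],90]
    - [[0,-8,0],[0,0,0],90]
    - [[0,-8,0],[0,0,0],90]
    - [[0,-8,0],[0,0,0],90]
    - [[0,0,0],[0,0,0],90]
    - [[0,0,0],[0,0,0],90]

```text
time_s: 7.55
eef_pos: [0.4819, -0.073, 0.2586]
eef_rot: [-1.234, 1.168, -1.169]
force: [0.2, 0.4, -0.1]
width: 0.0553
```

```bash
python3 go.py 27 45 250 0; python3 look.py a5 wrist top; python3 -c "
from rig import state;print(state()['q'])"
```

```text
t 7.55 S [[-43.  -24.5 258.6]] yawS -0.0401 F [ 0.2  0.4 -0.1] w 0.0553
turn [-0.1 -2.3  0. ] shift [-72.3   8.7  67.1] shift after turn [-69.5   8.6  70. ]
[-2.01689504e-01 -1.20391248e-01  1.94268344e+00  1.01512923e-04
  1.31891457e+00 -2.57068924e-01]
```

View pics/a5w.png

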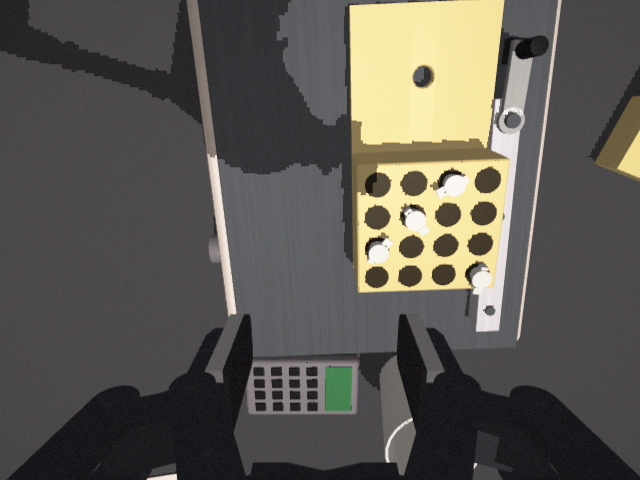

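arm_command:
  series:
    - [[0,-2.3,0],[0,0,0],90]
    - [[0,0,0],[-40,0,35],90]
    - [[0,0,0],[-40,0,35],90]
    - [[0,0,0],[0,30,0],90]
    - [[0,0,0],[0,25,0],90]
    - [[0,0,0],[0,0,0],90]
    - [[0,0,0],[0,0,0],90]

```text
time_s: 8.35
eef_pos: [0.5396, 0.0083, 0.2034]
eef_rot: [-1.254, 1.138, -1.137]
force: [0.3, -0.2, 0.6]
width: 0.0553
```

```bash
python3 go.py 27 45 112 0; python3 look.py a6 wrist top
```

```text
t 8.35 S [[ 22.1  51.  203.4]] yawS 0.0025 F [ 0.3 -0.2  0.6] w 0.0553
turn [ 0.1  0.1 -0. ] shift [ 6.  91.4  4.9] shift after turn [ 6.  91.4  4.9]
```

View pics/a6w.png

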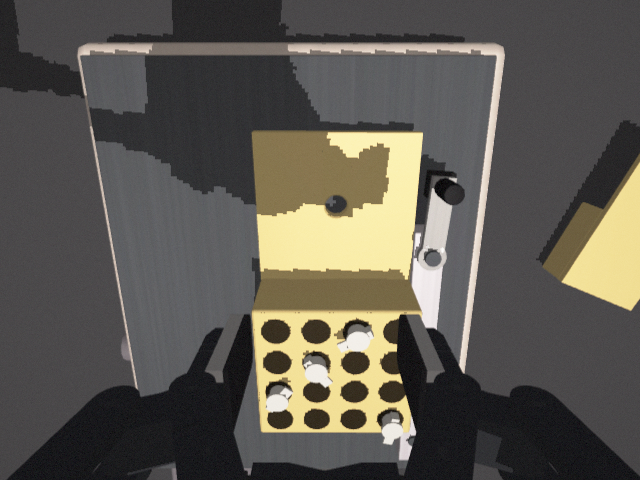

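Run:
```python
from h import *
d=load("a6w");b=lambda n,p,z:print(n,np.round(toS(wback(d,p,z)),1).tolist())
b("plate +y corners",[(252,131),(423,132)],.103)
b("hole",[(336,204)],.1005)
b("block top",[(253,311),(421,311)],.138)
b("pivot",[(431,257)],.112);b("stud",[(452,192)],.132)
b("platform",[(80,55),(500,55)],.085)
P=wcloud(d)
for u,v in [(265,140),(405,140),(275,255),(395,255),(200,150)]:print(np.round(toS(P[v,u]),1))
```

```text
plate +y corners [[-21.0, 117.2, 103.0], [79.7, 116.9, 103.0]]
hole [[29.1, 72.8, 100.5]]
block top [[-20.0, 17.3, 138.0], [78.6, 17.6, 138.0]]
pivot [[88.7, 41.7, 112.0]]
stud [[91.5, 87.1, 132.0]]
platform [[-124.3, 159.6, 85.0], [126.2, 160.3, 85.0]]
[[ 21.7 133.2 357.1]]
[[ 69.1 112.4 105. ]]
[[-10.7  38.   99. ]]
[[ 68.1  38.8 100.5]]
[[-58.2 104.1  83.9]]
```

arm_command:
  series:
    - [[0,0,0],[9,30,5],90]
    - [[0,0,0],[0,30,0],90]
    - [[0,0,0],[0,15,0],90]
    - [[0,0,0],[0,5,0],90]
    - [[0,0,0],[0,0,0],90]
    - [[0,0,0],[0,0,0],90]

```text
time_s: 9.05
eef_pos: [0.547, -0.0003, 0.1252]
eef_rot: [-1.252, 1.135, -1.138]
force: [-0.3, 0.4, -0.3]
width: 0.0553
```

```bash
python3 go.py 27 1 123 0; python3 look.py a7 wrist scene
```

```text
t 9.05 S [[ 28.7  41.8 125.2]] yawS 0.0033 F [-0.3  0.4 -0.3] w 0.0553
turn [-0.2  0.2  0. ] shift [40.8  2.2 -1.8] shift after turn [40.8  2.2 -1.7]
```

View pics/a7w.png

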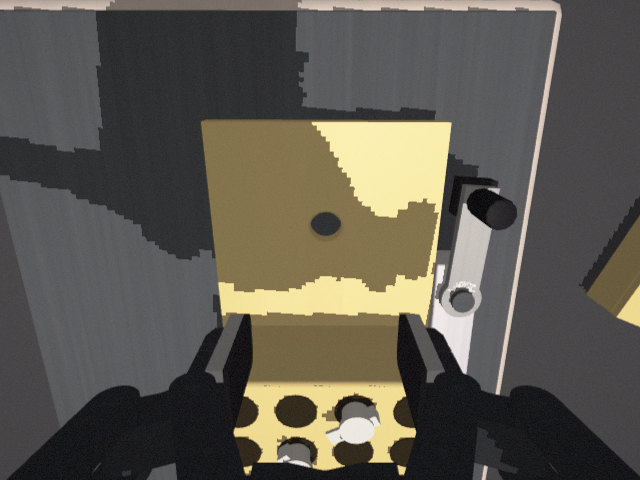

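View pics/a7scene.png

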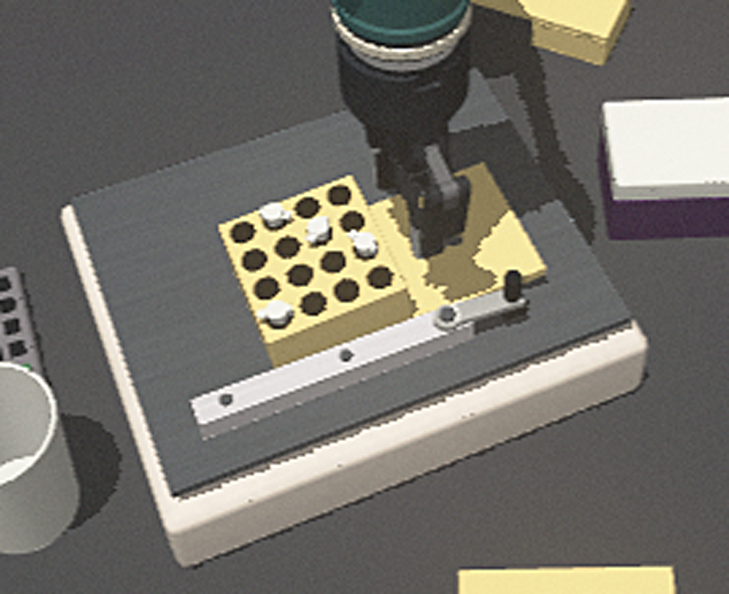

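arm_command:
  series:
    - [[0,0,0],[5,1,0],90]
    - [[0,0,0],[5,0,0],90]
    - [[0,0,0],[4,0,0],90]
    - [[0,0,0],[4,0,0],90]
    - [[0,0,0],[4,0,0],90]
    - [[0,0,0],[4,0,0],90]
    - [[0,0,0],[3,0,0],90]
    - [[0,0,0],[2,0,0],90]
    - [[0,0,0],[0,0,0],90]

```text
time_s: 10.05
eef_pos: [0.5488, -0.0316, 0.1225]
eef_rot: [-1.254, 1.137, -1.137]
force: [-0.3, 0.4, 0.0]
width: 0.0554
```

```bash
python3 go.py 27 1 123 0; python3 look.py a8 wrist scene
```

```text
t 10.05 S [[ 27.5  10.5 122.5]] yawS 0.0032 F [-0.3  0.4  0. ] w 0.0554
turn [0.  0.2 0. ] shift [ 9.5 -0.5 -0.5] shift after turn [ 9.5 -0.5 -0.5]
```

View pics/a8w.png

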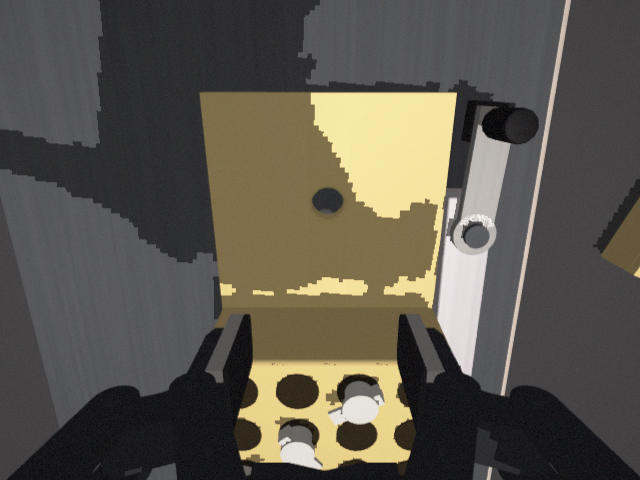

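```bash
cat > m.py <<'E'
import sys
from h import *
d=load(sys.argv[1]);a=list(map(float,sys.argv[2:]))
for i in range(0,len(a),3): print(np.round(toS(wback(d,[a[i:i+2]],a[i+2])),1))
E
python3 m.py a8w 327 201 .101 475 236 .112 203 93 .104 456 94 .104
python3 - <<'E'
from h import *
im=cv2.imread("pics/a8w.png")[170:240,280:380];cv2.imwrite("pics/a8wz.png",cv2.resize(im,None,fx=6,fy=6,interpolation=cv2.INTER_CUBIC))
E
```

```text
[[ 28.2  52.7 101. ]]
[[ 89.3  40.7 112. ]]
[[-20.1  96.  104. ]]
[[ 78.   95.9 104. ]]
```

View pics/a8wz.png

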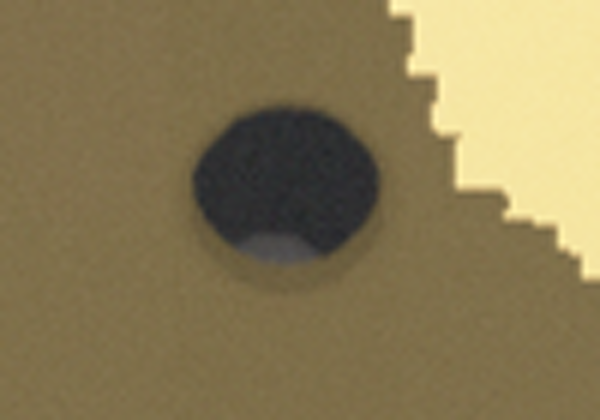

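arm_command:
  series:
    - [[0,0,0],[2,0,0],90]
    - [[0,0,0],[2,0,0],90]
    - [[0,0,0],[2,0,0],90]
    - [[0,0,0],[2,0,0],90]
    - [[0,0,0],[0,0,0],90]

```text
time_s: 10.65
eef_pos: [0.5497, -0.0396, 0.1225]
eef_rot: [-1.254, 1.136, -1.137]
force: [0.1, 0.5, 1.0]
width: 0.0555
```

```bash
python3 go.py 27 1 123 0; python3 look.py a9 wrist scene;python3 - <<'E'
from h import *
im=cv2.imread("pics/a9w.png")[60:260,200:480];cv2.imwrite("pics/a9wz.png",cv2.resize(im,None,fx=2.8,fy=2.8,interpolation=cv2.INTER_CUBIC))
E
```

```text
t 10.65 S [[ 27.6   2.4 122.5]] yawS 0.0033 F [0.1 0.5 1. ] w 0.0555
turn [-0.   0.2  0. ] shift [ 1.4 -0.5 -0.6] shift after turn [ 1.4 -0.5 -0.6]
```

View pics/a9wz.png

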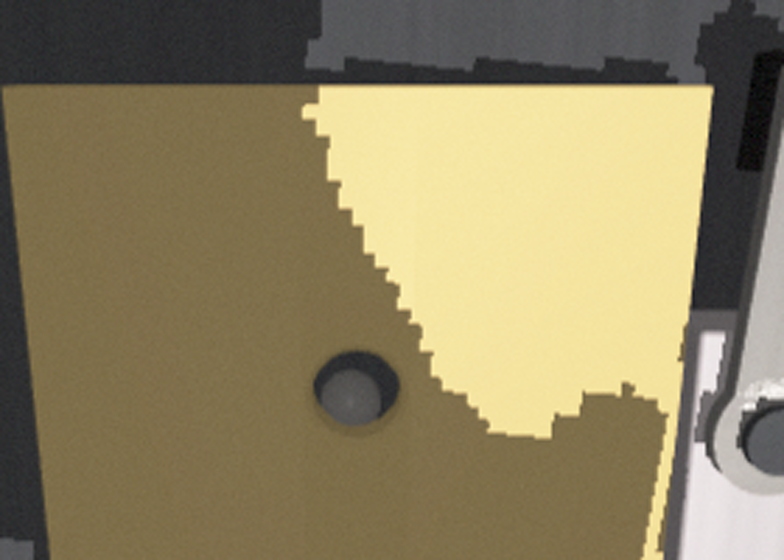

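arm_command:
  series:
    - [[0,0,0],[1,0,0],90]
    - [[0,0,0],[1,0,0],90]
    - [[0,0,0],[0,0,0],90]

```text
time_s: 11.05
eef_pos: [0.5498, -0.0412, 0.1225]
eef_rot: [-1.254, 1.137, -1.137]
force: [0.2, 0.3, 0.5]
width: 0.0555
```

```bash
python3 go.py 27 1 123 0; python3 look.py a10 wrist scene;python3 - <<'E'
from h import *
im=cv2.imread("pics/a10w.png")[60:260,200:480];cv2.imwrite("pics/a10wz.png",cv2.resize(im,None,fx=2.8,fy=2.8,interpolation=cv2.INTER_CUBIC))
d=load("a10w");P=wcloud(d)
for u,v in [(230,110),(430,110),(270,220),(420,220),(150,150)]:print(np.round(toS(P[v,u]),1))
E
```

```text
t 11.05 S [[ 27.6   0.8 122.5]] yawS 0.0034 F [0.2 0.3 0.5] w 0.0555
turn [0.  0.2 0. ] shift [-0.2 -0.5 -0.6] shift after turn [-0.2 -0.5 -0.6]
[[-11.1  80.   99.4]]
[[69.7 80.3 98.9]]
[[ 3.  33.5 97.1]]
[[69.7 33.6 96.9]]
[[-51.6  62.4  84.3]]
```

View pics/a10wz.png

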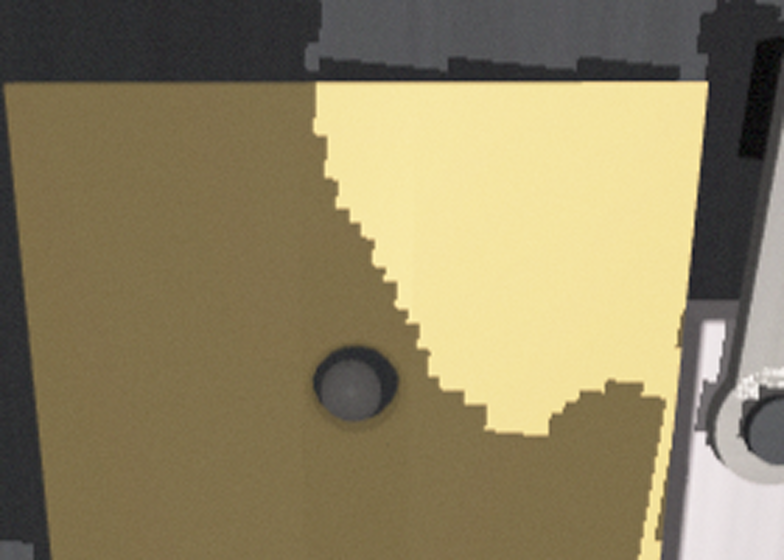

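arm_command:
  series:
    - [[0,0,0],[1,0,0],90]
    - [[0,0,0],[0,0,0],90]

```text
time_s: 11.35
eef_pos: [0.55, -0.0423, 0.1226]
eef_rot: [-1.254, 1.136, -1.137]
force: [-0.2, -1.1, 0.4]
width: 0.0552
```

```bash
cat > lk.sh <<'E'
python3 go.py 27 1 123 0; python3 look.py $1 wrist scene;python3 - <<P
from h import *
im=cv2.imread("pics/$1w.png")[60:260,200:480];cv2.imwrite("pics/$1wz.png",cv2.resize(im,None,fx=2.8,fy=2.8,interpolation=cv2.INTER_CUBIC))
d=load("$1w");P=wcloud(d)
for u,v in [(230,110),(430,110),(270,220),(420,220),(150,150)]:print(np.round(toS(P[v-5:v+6,u-5:u+6].reshape(-1,3)).mean(0),1))
P
E
bash lk.sh a11
```

```text
t 11.35 S [[ 27.7  -0.3 122.6]] yawS 0.0034 F [-0.2 -1.1  0.4] w 0.0552
turn [-0.   0.2  0. ] shift [-1.3 -0.4 -0.6] shift after turn [-1.3 -0.4 -0.7]
[-10.9  78.9  99.6]
[70.  79.2 98.2]
[ 3.2 32.6 98.1]
[69.6 32.9 98.2]
[-51.4  61.3  84.4]
```

View pics/a11wz.png

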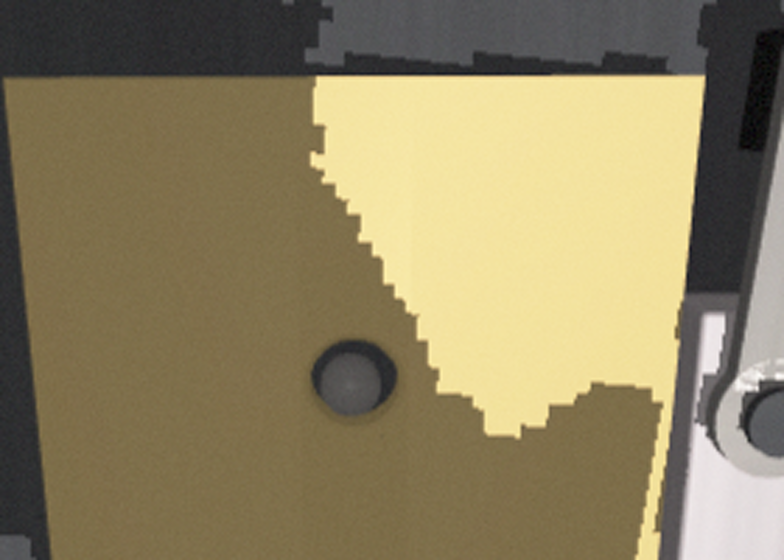

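arm_command:
  series:
    - [[0,0,0],[1,0,0],90]
    - [[0,0,0],[1,0,0],90]
    - [[0,0,0],[0,0,0],90]

```text
time_s: 11.75
eef_pos: [0.5501, -0.0442, 0.1225]
eef_rot: [-1.254, 1.137, -1.137]
force: [-1.2, 0.5, 0.2]
width: 0.0548
```

```bash
bash lk.sh a12
```

```text
t 11.75 S [[ 27.6  -2.2 122.5]] yawS 0.0032 F [-1.2  0.5  0.2] w 0.0548
turn [-0.   0.2  0. ] shift [-3.2 -0.5 -0.6] shift after turn [-3.2 -0.5 -0.6]
[-11.3  77.   98.1]
[70.  77.3 98.1]
[ 3.2 30.7 98. ]
[69.5 30.9 98.1]
[-51.5  59.5  84.4]
```

View pics/a12w.png

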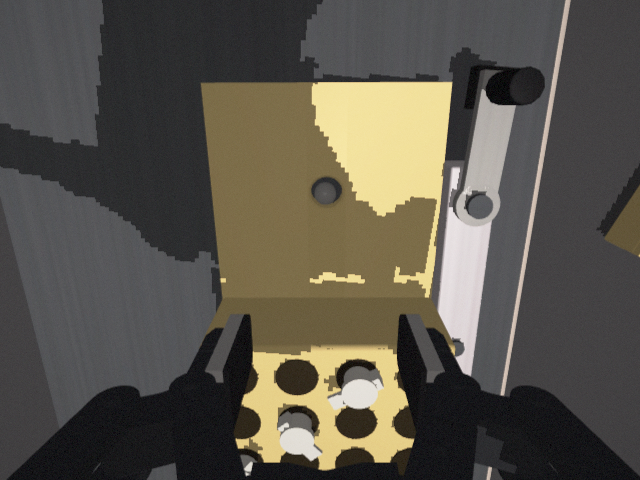

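View pics/a12scene.png

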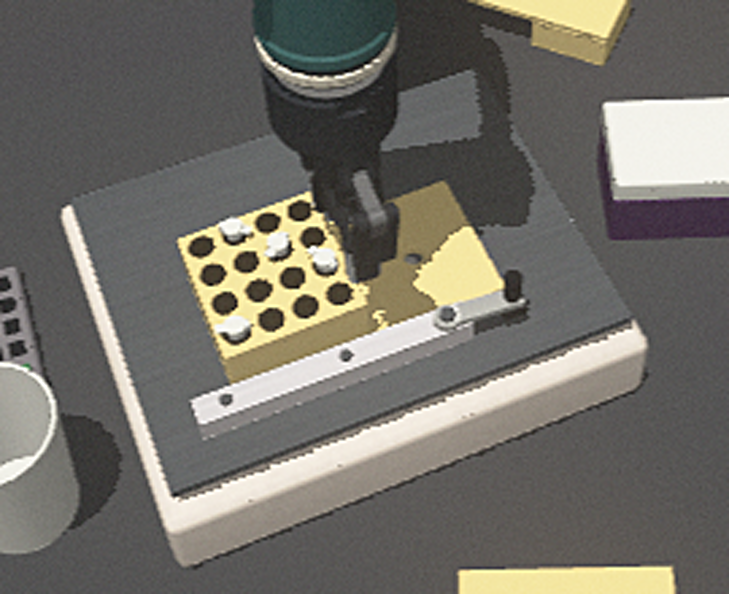

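Run:
```python
from h import *
d=load("a12w");P=toS(wcloud(d).reshape(-1,3)).reshape(480,640,3)
for n,u,v in [("fence",455,270),("plate",215,95),("plate",440,95),("plate",240,280),("platf",100,250),("platf",180,50),("platf",540,250)]:
    q=P[v-3:v+4,u-3:u+4].reshape(-1,3);print(n,np.round(q.mean(0),1),np.round(q.std(0)[2],2))
print(np.unique(np.round(d["range_z"][75:250,215:230],4))[:40])
d=load("a12scene");P=toS(cloud(d).reshape(-1,3)).reshape(480,640,3)
f=lambda u,v:(int(u/2.7+150),int(v/2.7+170))
for n,p in dict(plate=(460,220),plate2=(480,270),plate3=(425,205),block=(215,260),block2=(285,305),fence=(280,375),fence2=(400,330),platf=(150,300),platf2=(520,190),blockmid=(270,258)).items():
    u,v=f(*p);q=P[v-2:v+3,u-2:u+3].reshape(-1,3);print(n,np.round(np.median(q,0),1),np.round(q.std(0)[2],2))
im=cv2.imread("pics/a12w.png")[160:220,280:380];cv2.imwrite("pics/a12h.png",cv2.resize(im,None,fx=6,fy=6,interpolation=cv2.INTER_CUBIC))
```

```text
fence [ 85.3   9.8 104.6] 0.55
plate [-16.9  82.7  98.1] 0.6
plate [73.5 83.  98.4] 0.67
plate [-11.6   2.4  99.4] 25.54
platf [-77.7  14.3  92.2] 37.97
platf [-33.5 100.6  84.5] 0.66
platf [179.4 -17.9  -0.7] 0.63
[0.     0.1645 0.1647 0.1649 0.1651 0.1652 0.1653 0.1654 0.1655 0.1656
 0.1657 0.1658 0.1659 0.166  0.1661 0.1662 0.1663 0.1664 0.1665 0.1666
 0.1667 0.1668 0.1669 0.167  0.1671 0.1672 0.1673 0.1674 0.1675 0.1676
 0.1677 0.1678 0.1679 0.168  0.1681 0.1682 0.1683 0.1684 0.1685 0.1686]
plate [16.2 82.9 97.7] 4.01
plate2 [60.6 76.9 97.9] 1.16
plate3 [-6.3 66.2 96.9] 1.56
block [  7.4 -86.3 134.5] 1.44
block2 [ 58.3 -56.2 135.7] 1.23
fence [ 86.5 -72.7 104.3] 1.3
fence2 [ 87.2   9.6 103.9] 1.4
platf [ -13.8 -131.8   84.3] 0.99
platf2 [ -0.3 136.9  84. ] 1.39
blockmid [ 23.7 -53.2 137.4] 4.26
```

View pics/a12h.png

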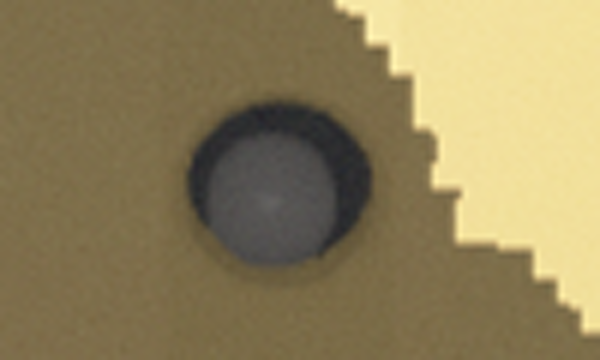

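arm_command:
  series:
    - [[0,0,0],[1,0,0],90]
    - [[0,0,0],[0,0,0],90]

```text
time_s: 12.05
eef_pos: [0.5502, -0.0451, 0.1225]
eef_rot: [-1.254, 1.137, -1.137]
force: [0.1, 0.4, 0.1]
width: 0.0554
```

```bash
cat > lk2.sh <<'E'
python3 go.py 27 1 123 0; python3 look.py $1 wrist scene;python3 - <<P
from h import *
im=cv2.imread("pics/$1w.png")[150:220,280:380];cv2.imwrite("pics/$1h.png",cv2.resize(im,None,fx=6,fy=6,interpolation=cv2.INTER_CUBIC))
d=load("$1w");P=toS(wcloud(d).reshape(-1,3)).reshape(480,640,3)
m=lambda a:np.round(np.nanmedian(a.reshape(-1,3),0),1)
print("plate far",m(P[90:105,220:300]),"near",m(P[240:260,240:300]),"right near",m(P[180:230,390:420]),"fence",m(P[260:275,450:460]))
P
E
bash lk2.sh a13
```

```text
t 12.05 S [[ 27.6  -3.1 122.5]] yawS 0.0033 F [0.1 0.4 0.1] w 0.0554
turn [-0.   0.2  0. ] shift [-4.1 -0.5 -0.6] shift after turn [-4.1 -0.5 -0.6]
plate far [ 1.1 81.1 98.2] near [ 2.3 15.4 96.1] right near [62.4 36.9 96.8] fence [ 85.1  10.3 104.4]
```

View pics/a13h.png

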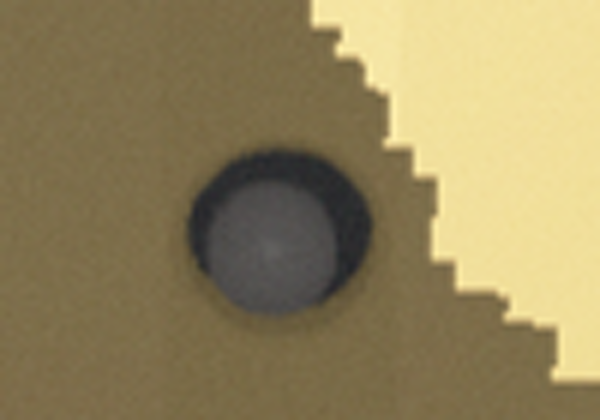

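View pics/a13scene.png

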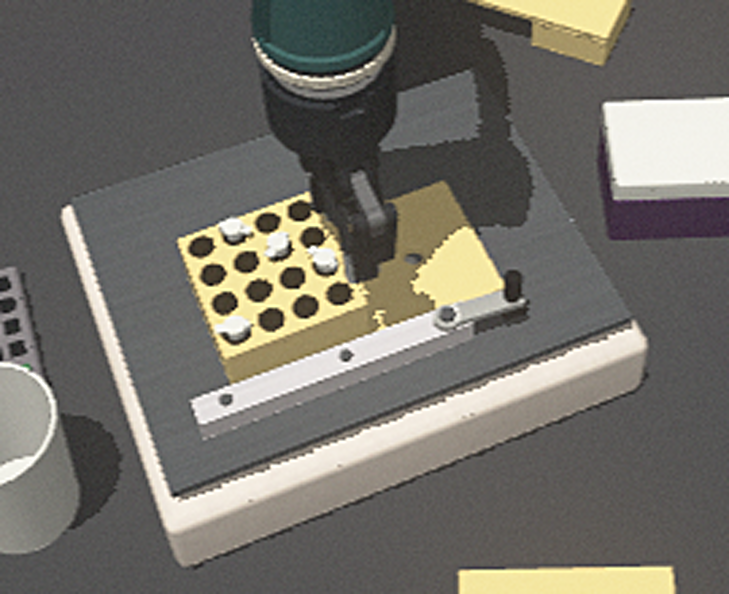

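```bash
python3 m.py a13w 447 80 .098 204 80 .098 326 188.7 .096  480 205 .112 440 345 .136 207 345 .136
python3 - <<'E'
from h import *
im=cv2.imread("pics/a13w.png");cv2.imwrite("pics/a13b.png",im)
E
```

```text
[[75.8 87.7 98. ]]
[[-20.8  87.4  98. ]]
[[27.9 43.5 96. ]]
[[ 89.9  40.2 112. ]]
[[ 72.1  -9.6 136. ]]
[[-18.   -9.8 136. ]]
```

View pics/a13b.png

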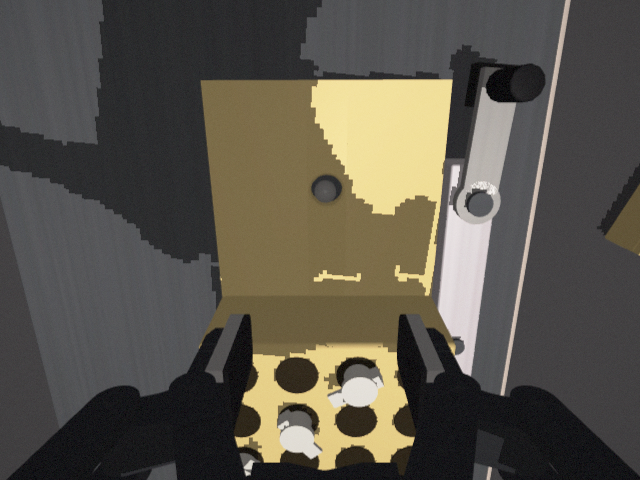

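arm_command:
  series:
    - [[0,0,0],[1,0,0],90]
    - [[0,0,0],[1,0,0],90]
    - [[0,0,0],[0,0,0],90]

```text
time_s: 12.45
eef_pos: [0.5504, -0.0471, 0.1226]
eef_rot: [-1.254, 1.137, -1.137]
force: [-0.3, -0.8, -0.0]
width: 0.0557
```

```bash
bash lk2.sh a14
```

```text
t 12.45 S [[ 27.7  -5.2 122.6]] yawS 0.0032 F [-0.3 -0.8 -0. ] w 0.0557
turn [-0.   0.2  0. ] shift [-6.2 -0.4 -0.6] shift after turn [-6.2 -0.4 -0.7]
plate far [ 1.  79.  98.1] near [ 2.2 13.2 96.1] right near [62.5 34.7 96.8] fence [ 85.1   8.4 104.5]
```

View pics/a14h.png

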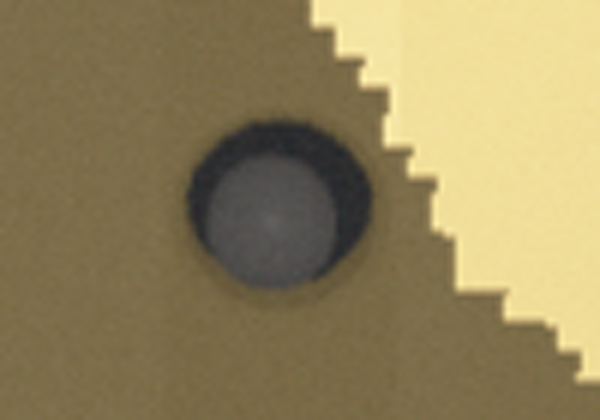

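View pics/a14w.png

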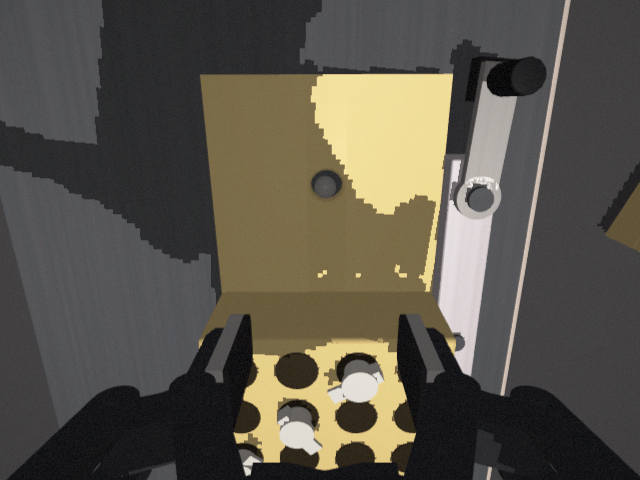

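```bash
python3 - <<'E'
from h import *
d=load("a14w")
for y in (0,19,10):
  for x in (-11,0,11):
    X=d["T"]@np.array([x/1e3,y/1e3,.0276,1]);print(y,x,np.round(wproj(d,X[:3])),np.round(toS(X[:3]),1))
X=np.array([w(x,-10,z) for x in(-22,78) for z in (93,135)]);print(np.round(wproj(d,X)))
print(np.round(wproj(d,np.array([w(27.5,40,93),w(27.5,40,88),w(90,40,112)]))))
E
python3 - <<'E'
import cv2
im=cv2.imread("pics/a14w.png")[260:440,170:470];cv2.imwrite("pics/a14f.png",cv2.resize(im,None,fx=2.6,fy=2.6,interpolation=cv2.INTER_CUBIC))
E
```

```text
0 -11 [[393. 289.]] [[ 55.2   5.9 122.6]]
0 0 [[392. 313.]] [[ 55.3  -5.1 122.6]]
0 11 [[391. 336.]] [[ 55.3 -16.1 122.6]]
19 -11 [[387. 271.]] [[ 55.2   5.9 103.6]]
19 0 [[386. 293.]] [[ 55.3  -5.1 103.6]]
19 11 [[384. 315.]] [[ 55.3 -16.1 103.6]]
10 -11 [[390. 279.]] [[ 55.2   5.9 112.6]]
10 0 [[388. 302.]] [[ 55.3  -5.1 112.6]]
10 11 [[387. 324.]] [[ 55.3 -16.1 112.6]]
[[222. 293.]
 [197. 339.]
 [429. 293.]
 [455. 340.]]
[[325. 191.]
 [325. 188.]
 [481. 200.]]
```

View pics/a14f.png

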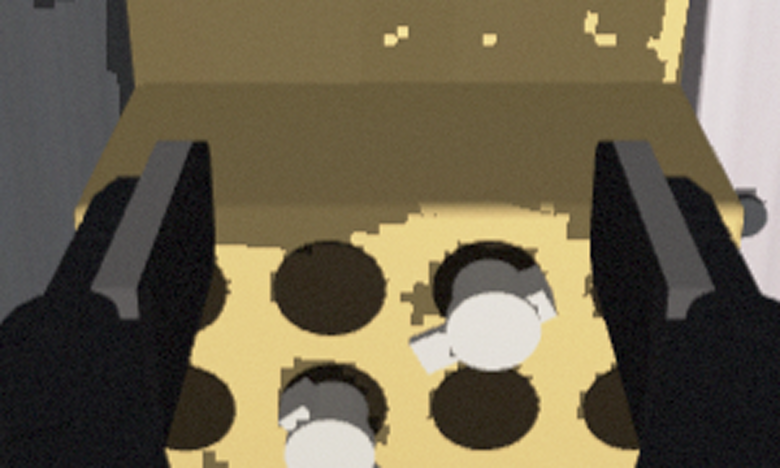

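Run:
```python
from h import *
d=load("a14scene");P=toS(cloud(d).reshape(-1,3)).reshape(480,640,3)
for u,v in [(355,272),(360,265),(365,255),(370,270),(385,240),(350,250),(375,215)]:
    a,b=int(u/2.7+150),int(v/2.7+170);print("scene",u,v,np.round(P[b,a],1))
d=load("a14w");P=toS(wcloud(d).reshape(-1,3)).reshape(480,640,3)
for u,v in [(170,150),(160,170),(140,220),(200,160),(205,200),(120,290),(625,150),(600,170)]:
    a,b=int(u/2.6+170),int(v/2.6+260);print("wrist",u,v,np.round(P[b,a],1),d["range_z"][b,a])
```

```text
scene 355 272 [ 88.3 -17.7 187.3]
scene 360 265 [ 88.3 -14.  190.7]
scene 365 255 [ 86.5  -9.6 196.9]
scene 370 270 [ 70.8  -2.  155.6]
scene 385 240 [ 541.4 -154.9  854. ]
scene 350 250 [ 85.  -18.7 205.4]
scene 375 215 [ 93.6  -5.2 242. ]
wrist 170 150 [ -4.4   4.8 144.4] 0.14821465
wrist 160 170 [ -4.5   5.1 150.4] 0.14243466
wrist 140 220 [ -4.6   5.  162.1] 0.13137561
wrist 200 160 [ -0.2   4.2 146. ] 0.14684308
wrist 205 200 [ 27.   77.1 276.3] 0.0
wrist 120 290 [ -3.7   4.1 174.8] 0.11959297
wrist 625 150 [ 58.    4.6 143.5] 0.14923307
wrist 600 170 [ 55.3  -0.5 140.2] 0.15395424
```

View pics/a14scene.png

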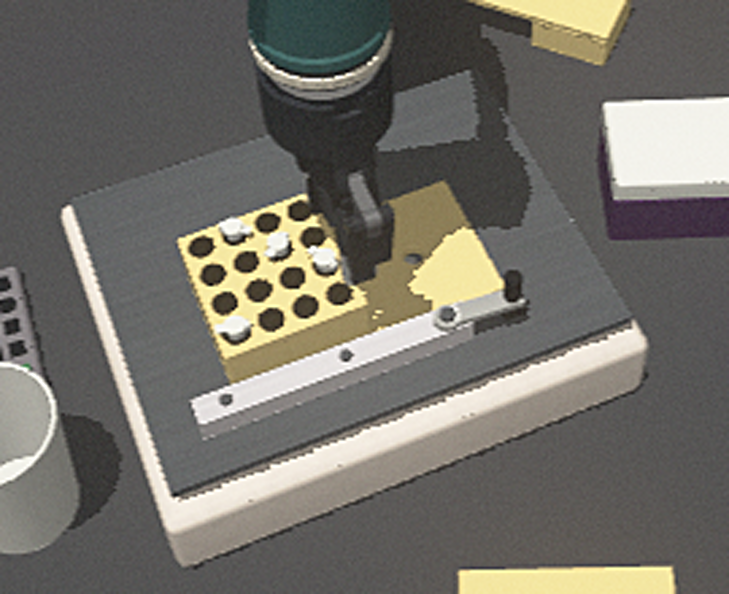

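The fingertips are higher than I assumed: wrist depth puts them at about z=140 mm with this opening, so they have passed over the block's top edge (135 mm). The rack sits about 1.5–2 mm short of dropping in. I'll back off, go lower and push again.

arm_command:
  series:
    - [[0,0,0],[-10,-3,0],90]
    - [[0,0,0],[-12,0,0],90]
    - [[0,0,0],[0,0,0],90]
    - [[0,0,0],[0,10,0],90]
    - [[0,0,0],[0,10,0],90]
    - [[0,0,0],[0,0,0],90]

```text
time_s: 13.15
eef_pos: [0.5462, -0.025, 0.1029]
eef_rot: [-1.257, 1.14, -1.134]
force: [-0.3, 0.0, -0.0]
width: 0.0555
```

```bash
bash lk2.sh a15
python3 - <<'E'
from h import *
d=load("a15w");P=toS(wcloud(d).reshape(-1,3)).reshape(480,640,3)
for v in range(300,400,6): print(v,[ (np.round(P[v,u],0).tolist()) for u in (225,233,418,425)])
E
```

```text
t 13.15 S [[ 25.6  17.3 102.9]] yawS 0.0033 F [-0.3  0.  -0. ] w 0.0555
turn [ 0.3  0.2 -0. ] shift [ 16.3 -20.1   1.3] shift after turn [ 16.3 -20.1   1.4]
plate far [ -0.3 101.4  84.5] near [ 3.  42.9 97. ] right near [56.4 61.9 97.6] fence [78.8 36.  97.4]
300 [[-17.0, 20.0, 96.0], [-14.0, 20.0, 96.0], [65.0, 20.0, 96.0], [68.0, 20.0, 97.0]]
306 [[-17.0, 17.0, 96.0], [-14.0, 16.0, 95.0], [65.0, 17.0, 96.0], [68.0, 18.0, 97.0]]
312 [[-18.0, 14.0, 96.0], [-14.0, 14.0, 96.0], [66.0, 14.0, 96.0], [69.0, 14.0, 95.0]]
318 [[-17.0, 12.0, 97.0], [-7.0, 27.0, 125.0], [59.0, 27.0, 124.0], [69.0, 12.0, 96.0]]
324 [[-18.0, 8.0, 96.0], [-6.0, 27.0, 130.0], [58.0, 27.0, 129.0], [69.0, 9.0, 96.0]]
330 [[-8.0, 27.0, 134.0], [-5.0, 27.0, 133.0], [26.0, 99.0, 257.0], [59.0, 28.0, 134.0]]
336 [[-7.0, 27.0, 138.0], [-5.0, 27.0, 137.0], [56.0, 28.0, 138.0], [58.0, 27.0, 137.0]]
342 [[-6.0, 28.0, 142.0], [-4.0, 27.0, 140.0], [55.0, 27.0, 141.0], [58.0, 27.0, 141.0]]
348 [[-5.0, 27.0, 145.0], [-3.0, 27.0, 144.0], [55.0, 27.0, 144.0], [57.0, 27.0, 143.0]]
354 [[-5.0, 27.0, 148.0], [-2.0, 27.0, 147.0], [54.0, 27.0, 147.0], [56.0, 27.0, 148.0]]
360 [[-4.0, 27.0, 151.0], [-2.0, 26.0, 149.0], [53.0, 28.0, 151.0], [55.0, 27.0, 151.0]]
366 [[-3.0, 27.0, 154.0], [-2.0, 24.0, 149.0], [53.0, 26.0, 152.0], [55.0, 27.0, 154.0]]
372 [[-3.0, 27.0, 156.0], [-2.0, 23.0, 151.0], [53.0, 24.0, 152.0], [54.0, 27.0, 156.0]]
378 [[-3.0, 24.0, 155.0], [-2.0, 20.0, 150.0], [53.0, 22.0, 153.0], [55.0, 24.0, 155.0]]
384 [[-3.0, 22.0, 155.0], [-2.0, 19.0, 151.0], [26.0, 99.0, 257.0], [54.0, 23.0, 156.0]]
390 [[-3.0, 20.0, 155.0], [-2.0, 17.0, 152.0], [53.0, 19.0, 154.0], [55.0, 20.0, 155.0]]
396 [[-4.0, 18.0, 155.0], [-2.0, 16.0, 153.0], [53.0, 18.0, 154.0], [55.0, 19.0, 156.0]]
```

View pics/a15w.png

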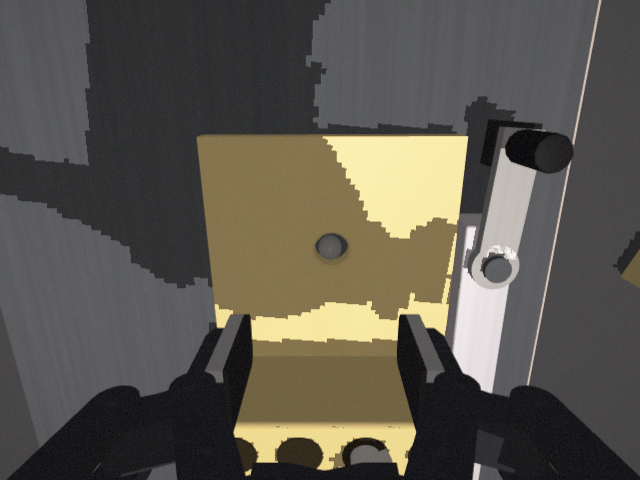

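View pics/a15scene.png

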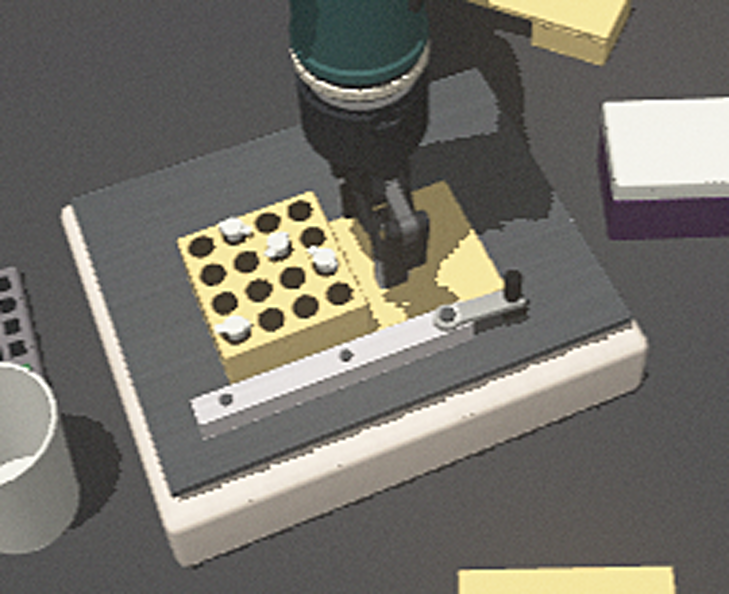

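arm_command:
  series:
    - [[0,0,0],[4,2,0],90]
    - [[0,0,0],[4,1,0],90]
    - [[0,0,0],[4,0,0],90]
    - [[0,0,0],[2,0,0],90]
    - [[0,0,0],[1,0,0],90]
    - [[0,0,0],[1,0,0],90]
    - [[0,0,0],[0,0,0],90]

```text
time_s: 13.95
eef_pos: [0.5498, -0.041, 0.1026]
eef_rot: [-1.254, 1.137, -1.137]
force: [-0.0, 2.8, 0.5]
width: 0.0554
```

```bash
bash lk2.sh a16
```

```text
t 13.95 S [[ 27.6   1.  102.6]] yawS 0.0033 F [-0.   2.8  0.5] w 0.0554
turn [-0.   0.2 -0. ] shift [  0.  -20.4  -0.6] shift after turn [  0.  -20.4  -0.6]
plate far [ 2.4 85.2 84.9] near [ 4.5 25.3 92.5] right near [59.3 44.7 92.6] fence [ 79.1  21.2 102.4]
```

View pics/a16w.png

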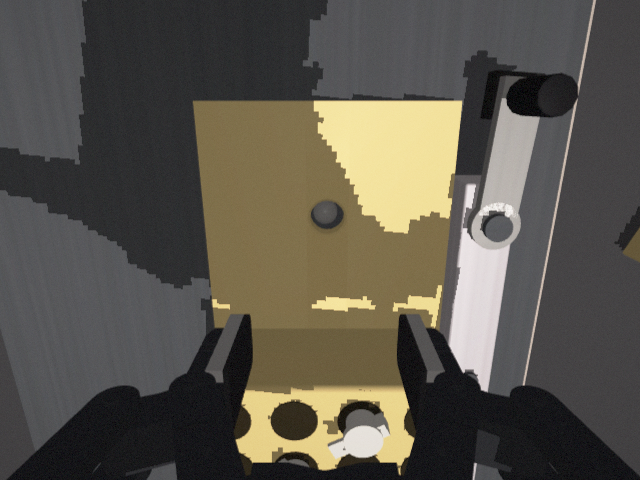

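The plate now reads 92.5 mm everywhere, so the hole has dropped over the pin. I'll retreat and check.

arm_command:
  series:
    - [[0,0,0],[-4,0,0],90]
    - [[0,0,0],[-8,0,0],90]
    - [[0,0,0],[0,-35,0],90]
    - [[0,0,0],[0,-45,0],90]
    - [[0,0,0],[0,-45,0],90]
    - [[0,0,0],[0,-35,0],90]
    - [[0,0,0],[0,0,0],90]
    - [[0,0,0],[0,0,0],90]

```text
time_s: 14.85
eef_pos: [0.5493, -0.0288, 0.2639]
eef_rot: [-1.252, 1.134, -1.138]
force: [-0.7, 1.4, -0.1]
width: 0.0552
```

```bash
python3 go.py 27 1 123 0;python3 look.py a17 wrist scene
```

```text
t 14.85 S [[ 28.2  13.2 263.9]] yawS 0.0037 F [-0.7  1.4 -0.1] w 0.0552
turn [-0.2  0.2  0. ] shift [ 12.1 140.9  -1.7] shift after turn [ 12.2 140.9  -1.2]
```

View pics/a17w.png

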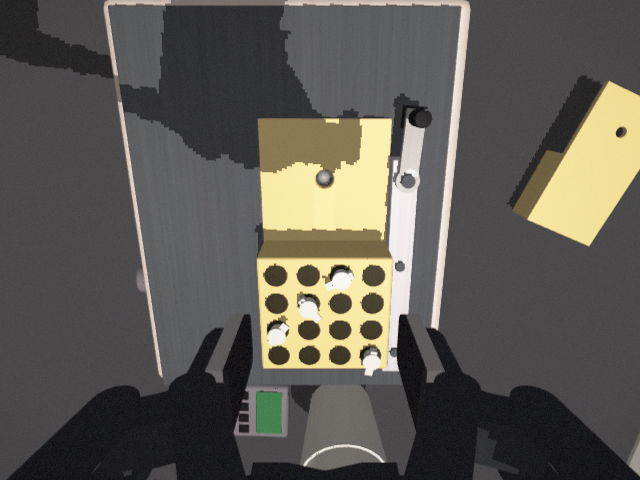

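View pics/a17scene.png

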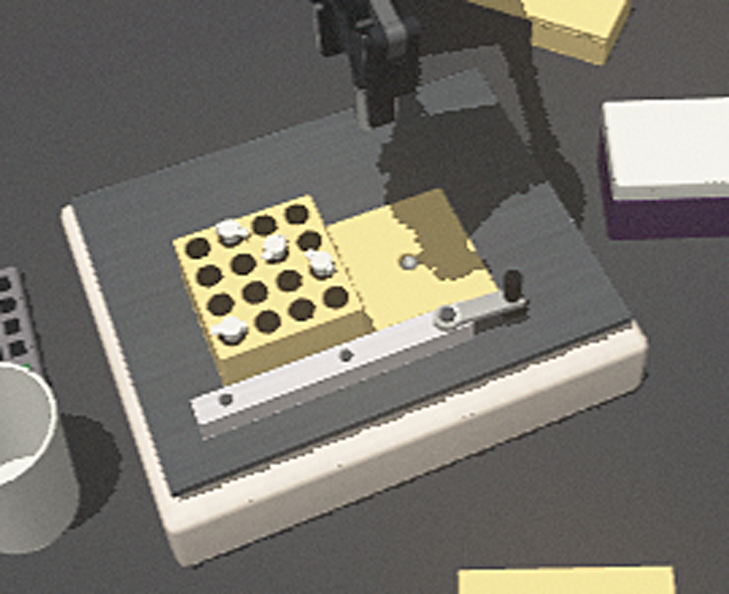

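```bash
python3 m.py a17w 258 119 .093 391 119 .093 324.5 179 .093 258 258 .135 391 258 .135 391 369 .135 263 368 .135 408 180 .112 420 119 .132
python3 - <<'E'
from h import *
d=load("a17w");P=toS(wcloud(d).reshape(-1,3)).reshape(480,640,3)
m=lambda a:np.round(np.nanmedian(a.reshape(-1,3),0),1)
print(m(P[122:132,265:290]),m(P[122:140,375:385]),m(P[210:225,270:295]),m(P[210:225,360:380]),"block",m(P[286:290,270:380]),m(P[341:345,270:380]),"platf",m(P[60:100,150:200]))
E
```

```text
[[-21.2  83.4  93. ]]
[[77.9 83.8 93. ]]
[[28.5 38.8 93. ]]
[[-19.5 -11.3 135. ]]
[[ 76.7 -11.1 135. ]]
[[  82.  -105.6  135. ]]
[[ -20.  -104.8  135. ]]
[[ 89.9  41.6 112. ]]
[[ 90.9  85.3 132. ]]
[-7.3 78.  92.4] [69.7 75.8 92.6] [-5.5  8.  92.5] [64.7  8.2 92.5] block [ 28.3 -34.6 134.6] [ 28.5 -81.5 134.6] platf [-83.  110.7  84.4]
```

The rack is flat and seated: plate 92.5 mm throughout, hole at about (28,39) in shaker coordinates, +x side just off the fence. Next is the clamp: I'll set a narrower opening, hover over the stud and measure the fingertip height.

arm_command:
  series:
    - [[0,-0.2,0],[-35,20,31],150]
    - [[0,0,0],[-37,30,32],150]
    - [[0,0,0],[0,34,0],150]
    - [[0,0,0],[0,0,0],150]
    - [[0,0,0],[0,0,0],150]

```text
time_s: 15.45
eef_pos: [0.598, 0.0429, 0.1803]
eef_rot: [-1.26, 1.138, -1.132]
force: [1.1, -0.2, 0.2]
width: 0.035
```

```bash
python3 go.py 91 85 180 0;python3 look.py a18 wrist scene
python3 - <<'E'
from h import *
d=load("a18w");P=toS(wcloud(d).reshape(-1,3)).reshape(480,640,3)
z=d["range_z"]
for v in range(296,400,8): print(v,[ (np.round(P[v,u],0).tolist()) for u in (255,265,275,375,385,395)])
E
```

```text
t 15.45 S [[ 83.6  80.  180.3]] yawS 0.007 F [ 1.1 -0.2  0.2] w 0.035
turn [ 0.3  0.4 -0. ] shift [-5.   0.2  7.5] shift after turn [-5.   0.3  7.4]
296 [[39.0, 45.0, 93.0], [45.0, 45.0, 92.0], [52.0, 45.0, 93.0], [116.0, 42.0, 85.0], [123.0, 42.0, 84.0], [133.0, 33.0, 66.0]]
304 [[39.0, 39.0, 93.0], [45.0, 39.0, 92.0], [83.0, 162.0, 334.0], [117.0, 36.0, 84.0], [123.0, 36.0, 84.0], [134.0, 26.0, 65.0]]
312 [[38.0, 34.0, 94.0], [62.0, 90.0, 199.0], [65.0, 89.0, 198.0], [102.0, 90.0, 197.0], [105.0, 90.0, 198.0], [134.0, 20.0, 65.0]]
320 [[38.0, 27.0, 91.0], [62.0, 90.0, 204.0], [66.0, 89.0, 202.0], [101.0, 90.0, 204.0], [105.0, 90.0, 203.0], [135.0, 13.0, 64.0]]
328 [[60.0, 90.0, 210.0], [63.0, 90.0, 209.0], [66.0, 87.0, 204.0], [101.0, 88.0, 205.0], [104.0, 90.0, 209.0], [107.0, 90.0, 209.0]]
336 [[61.0, 90.0, 215.0], [64.0, 90.0, 215.0], [66.0, 83.0, 204.0], [101.0, 85.0, 207.0], [103.0, 90.0, 215.0], [106.0, 91.0, 215.0]]
344 [[61.0, 90.0, 219.0], [65.0, 90.0, 219.0], [66.0, 81.0, 206.0], [101.0, 82.0, 207.0], [103.0, 90.0, 219.0], [106.0, 90.0, 219.0]]
352 [[62.0, 90.0, 224.0], [65.0, 89.0, 223.0], [66.0, 78.0, 206.0], [101.0, 80.0, 208.0], [102.0, 90.0, 224.0], [105.0, 90.0, 223.0]]
360 [[63.0, 90.0, 229.0], [66.0, 90.0, 228.0], [66.0, 76.0, 207.0], [101.0, 77.0, 209.0], [101.0, 90.0, 228.0], [104.0, 91.0, 229.0]]
368 [[63.0, 88.0, 230.0], [66.0, 88.0, 229.0], [66.0, 73.0, 209.0], [101.0, 75.0, 211.0], [101.0, 89.0, 230.0], [104.0, 89.0, 230.0]]
376 [[63.0, 86.0, 231.0], [66.0, 86.0, 230.0], [66.0, 70.0, 209.0], [101.0, 72.0, 211.0], [101.0, 86.0, 230.0], [103.0, 91.0, 237.0]]
384 [[64.0, 86.0, 234.0], [66.0, 83.0, 230.0], [51.0, -12.0, 106.0], [101.0, 69.0, 212.0], [102.0, 82.0, 229.0], [102.0, 91.0, 241.0]]
392 [[65.0, 91.0, 244.0], [66.0, 80.0, 230.0], [52.0, -11.0, 115.0], [120.0, -35.0, 84.0], [102.0, 80.0, 230.0], [102.0, 91.0, 244.0]]
```

View pics/a18w.png

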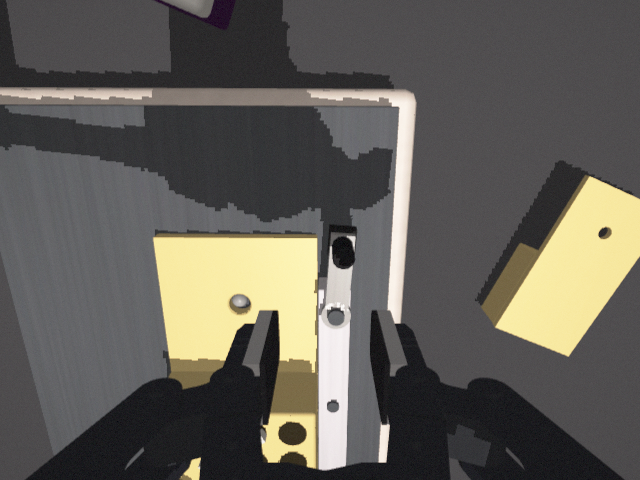

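```bash
python3 m.py a18w 343 243 .132 343 265 .110 335 315 .113
python3 - <<'E'
from h import *
d=load("a18w");P=toS(wcloud(d).reshape(-1,3)).reshape(480,640,3)
for v in range(236,275,4): print(v,np.round(P[v,343],0))
im=cv2.imread("pics/a18w.png")[210:340,280:400];cv2.imwrite("pics/a18z.png",cv2.resize(im,None,fx=4.5,fy=4.5,interpolation=cv2.INTER_CUBIC))
E
```

```text
[[ 92.4  94.3 132. ]]
[[ 93.7  73.5 110. ]]
[[ 89.5  42.8 113. ]]
236 [ 93.  92. 112.]
240 [ 93.  91. 118.]
244 [ 93.  92. 125.]
248 [ 93.  91. 131.]
252 [ 93.  89. 132.]
256 [ 93.  87. 131.]
260 [ 93.  85. 131.]
264 [ 93.  83. 131.]
268 [ 93.  80. 131.]
272 [ 94.  69. 109.]
```

View pics/a18z.png

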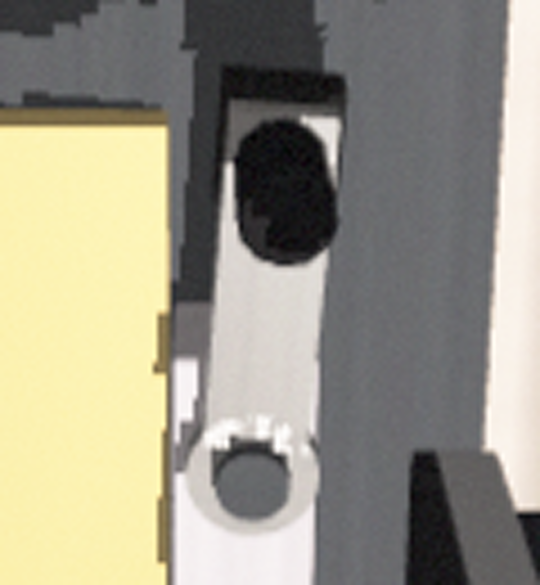

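arm_command:
  series:
    - [[0,0,0],[-3,10,5],150]
    - [[0,0,0],[-2,20,4],150]
    - [[0,0,0],[0,20,0],150]
    - [[0,0,0],[0,0,0],150]
    - [[0,0,0],[0,0,0],150]

```text
time_s: 16.05
eef_pos: [0.6087, 0.0487, 0.1332]
eef_rot: [-1.255, 1.134, -1.135]
force: [0.6, 0.6, 0.1]
width: 0.0347
```

```bash
python3 go.py 93 85 97 0;python3 look.py a19 wrist
```

```text
t 16.05 S [[ 94.8  84.7 133.2]] yawS 0.0062 F [0.6 0.6 0.1] w 0.0347
turn [-0.   0.4 -0. ] shift [-0.3 36.2 -1.8] shift after turn [-0.3 36.2 -1.8]
```

View pics/a19w.png

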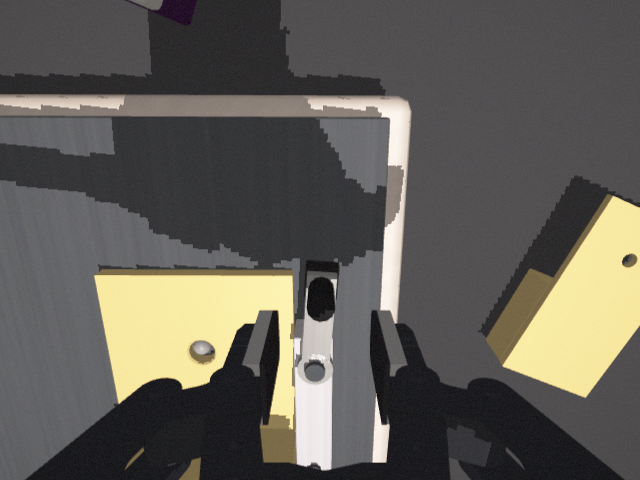

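arm_command:
  series:
    - [[0,0,0],[0,14,-1],150]
    - [[0,0,0],[0,12,0],150]
    - [[0,0,0],[0,7,0],150]
    - [[0,0,0],[0,2,0],150]
    - [[0,0,0],[0,0,0],150]

```text
time_s: 16.6
eef_pos: [0.6069, 0.0488, 0.0968]
eef_rot: [-1.256, 1.135, -1.134]
force: [0.4, -0.4, 0.3]
width: 0.0351
```

```bash
python3 go.py 93 85 97 0;python3 look.py a20 wrist scene
```

```text
t 16.6 S [[93.  85.  96.8]] yawS 0.0068 F [ 0.4 -0.4  0.3] w 0.0351
turn [ 0.1  0.4 -0. ] shift [ 0.  -0.2  0. ] shift after turn [ 0.  -0.2  0. ]
```

View pics/a20w.png

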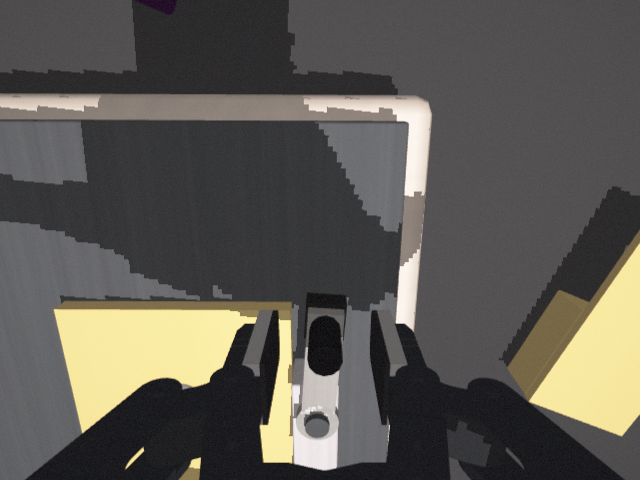

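View pics/a20scene.png

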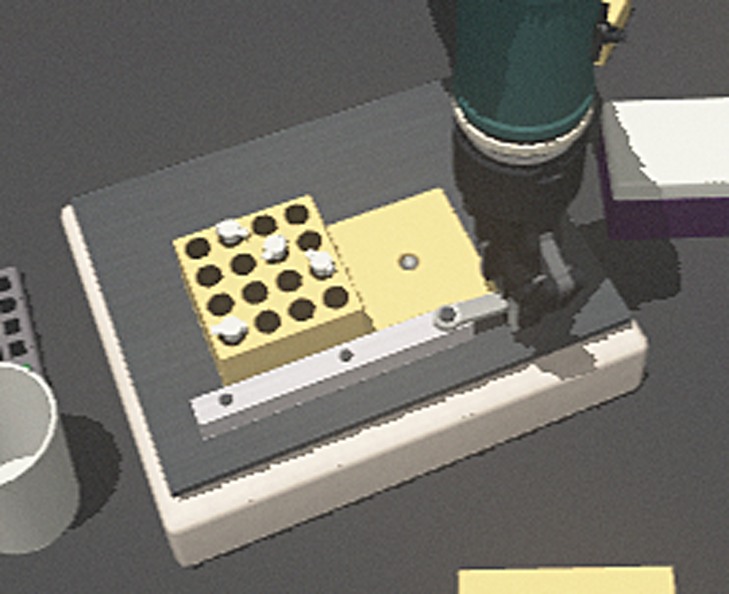

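arm_command:
  series:
    - [[0,0,0],[0,-2,0],190]
    - [[0,0,0],[0,0,0],203]
    - [[0,0,0],[0,0,0],203]
    - [[0,0,0],[0,0,0],203]
  squeeze: 20

```text
time_s: 17.1
eef_pos: [0.6077, 0.0488, 0.1]
eef_rot: [-1.255, 1.134, -1.134]
force: [0.7, 0.7, -0.8]
width: 0.0173
```

Run:
```python
from h import *
from rig import state
# arc plan in tool frame: per-step rotation a about world +z => -a about tool y (turn applied w/ shift along tool axes before)
s=state();T=pose(s);print(toS(T[:3,3]),s["width"],s["force"])
N=14;phi=np.linspace(-.07,1.60,N+1);prev=None
px,py=90,41
for f in phi:
    G=tgt(w(px-45*np.sin(f),py+45*np.cos(f),99),TH+f)
    if prev is not None: print(round(f,2),*delta(prev,G))
    prev=G
```

```text
[[ 93.70635085  84.98378574 100.00679235]] 0.017267945765418336 [ 0.73864576  0.71560575 -0.79109396]
0.05 [ 0.  -6.8  0. ] [ 0.3  0.  -5.4]
0.17 [ 0.  -6.8  0. ] [ 0.3  0.  -5.4]
0.29 [ 0.  -6.8  0. ] [ 0.3  0.  -5.4]
0.41 [ 0.  -6.8  0. ] [ 0.3  0.  -5.4]
0.53 [ 0.  -6.8  0. ] [ 0.3  0.  -5.4]
0.65 [ 0.  -6.8  0. ] [ 0.3  0.  -5.4]
0.77 [ 0.  -6.8  0. ] [ 0.3  0.  -5.4]
0.88 [ 0.  -6.8  0. ] [ 0.3  0.  -5.4]
1.0 [ 0.  -6.8  0. ] [ 0.3  0.  -5.4]
1.12 [ 0.  -6.8  0. ] [ 0.3  0.  -5.4]
1.24 [ 0.  -6.8  0. ] [ 0.3  0.  -5.4]
1.36 [ 0.  -6.8  0. ] [ 0.3  0.  -5.4]
1.48 [ 0.  -6.8  0. ] [ 0.3  0.  -5.4]
1.6 [ 0.  -6.8  0. ] [ 0.3  0.  -5.4]
```

arm_command:
  series:
    - [[0,-3,0],[0.3,0,-5],203]
    - [[0,-6.8,0],[0.3,0,-5.4],203]
    - [[0,-6.8,0],[0.3,0,-5.4],203]
    - [[0,-6.8,0],[0.3,0,-5.4],203]
    - [[0,-6.8,0],[0.3,0,-5.4],203]
    - [[0,-6.8,0],[0.3,0,-5.4],203]
    - [[0,0,0],[0,0,0],203]

```text
time_s: 17.8
eef_pos: [0.5782, 0.0364, 0.0998]
eef_rot: [-1.473, 0.643, -0.644]
force: [-0.1, -0.4, -0.0]
width: 0.0171
```

```bash
python3 go.py 93 85 97 0;python3 look.py a21 wrist scene
python3 - <<'E'
from h import *
from rig import state
s=state();T=pose(s);f=np.arctan2(T[1,2],T[0,2])-TH
print("desired for yaw",f,90-45*np.sin(f),41+45*np.cos(f))
E
```

```text
t 17.8 S [[63.2 75.3 99.8]] yawS 0.6527 F [-0.1 -0.4 -0. ] w 0.0171
turn [-0.  37.4  0. ] shift [10.4  2.8 29.6] shift after turn [-9.7  2.8 29.8]
desired for yaw 0.6497121376801283 62.77692518388709 76.83160891665791
```

View pics/a21w.png

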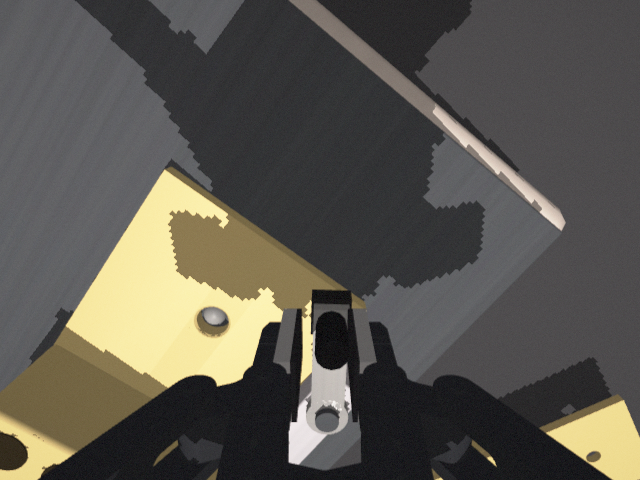

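View pics/a21scene.png

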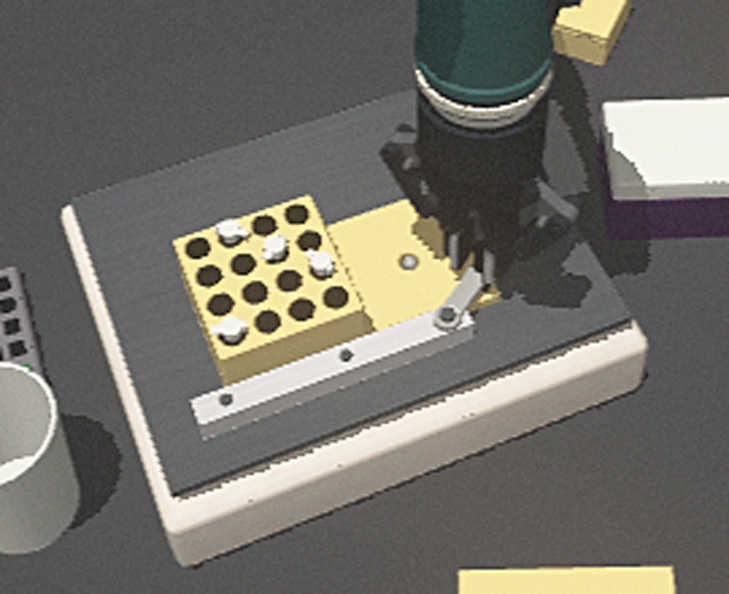

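arm_command:
  series:
    - [[0,-6.8,0],[-1,0,-5.4],203]
    - [[0,-6.8,0],[0.3,0,-5.4],203]
    - [[0,-6.8,0],[0.3,0,-5.4],203]
    - [[0,-6.8,0],[0.3,0,-5.4],203]
    - [[0,-6.8,0],[0.3,0,-5.4],203]
    - [[0,-6.8,0],[0.3,0,-5.4],203]
    - [[0,-5,0],[0.3,0,-5],203]
    - [[0,0,0],[0,0,0],203]

```text
time_s: 18.7
eef_pos: [0.5633, 0.0038, 0.0998]
eef_rot: [-1.571, 0.021, -0.021]
force: [-0.7, -0.5, -0.2]
width: 0.0176
```

```bash
python3 go.py 45 41 99 1.5708;python3 look.py a22 wrist scene
```

```text
t 18.7 S [[45.2 44.3 99.8]] yawS 1.4497 F [-0.7 -0.5 -0.2] w 0.0176
turn [ 0.  -6.9  0. ] shift [ 0.2  0.8 -3.3] shift after turn [-0.2  0.8 -3.3]
```

View pics/a22w.png

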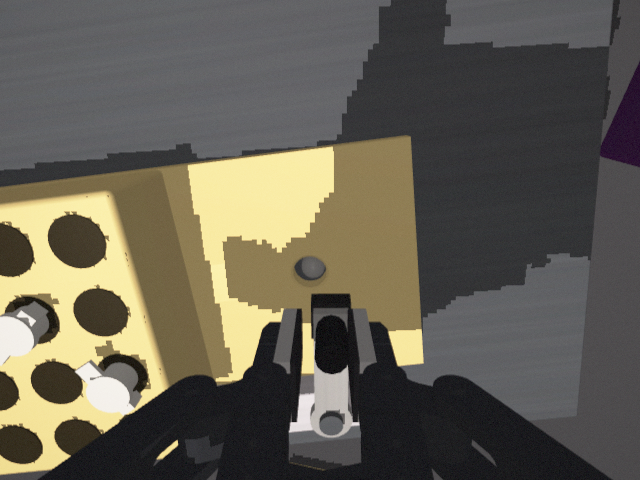

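View pics/a22scene.png

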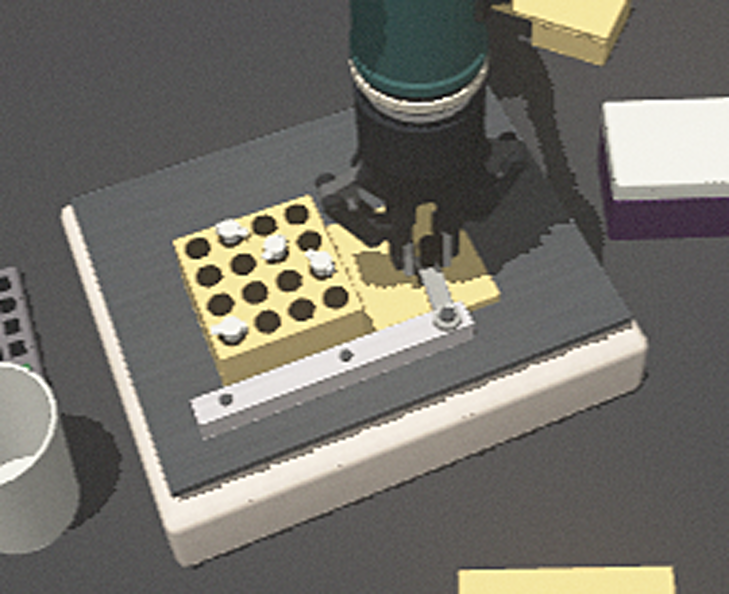

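Nearly round. I'll push on to the end stop in small steps, watching the force.

arm_command:
  series:
    - [[0,-4,0],[0,0,-3],203]
    - [[0,-3,0],[0,0,-2],203]
    - [[0,0,0],[0,0,-1],203]
    - [[0,0,0],[0,0,0],203]

```text
time_s: 19.2
eef_pos: [0.5631, -0.0016, 0.0997]
eef_rot: [-1.569, -0.075, 0.075]
force: [0.5, 1.3, -0.8]
width: 0.0176
```

arm_command:
  series:
    - [[0,0,0],[0,0,-1],203]
    - [[0,0,0],[0,0,0],203]

```text
time_s: 19.4
eef_pos: [0.5631, -0.002, 0.0997]
eef_rot: [-1.568, -0.076, 0.076]
force: [-0.8, 4.8, -0.2]
width: 0.0175
```

arm_command:
  series:
    - [[0,0,0],[0,0,-1],203]
    - [[0,0,0],[0,0,0],203]

```text
time_s: 19.6
eef_pos: [0.5631, -0.0021, 0.0997]
eef_rot: [-1.567, -0.076, 0.076]
force: [0.2, 6.7, 0.5]
width: 0.0177
```

The position has stopped while the force climbs to 6.7 N, so the end stop is reached. I'll release and lift away.

arm_command:
  series:
    - [[0,0,0],[0,0,2],190]
    - [[0,0,0],[0,0,1],170]
    - [[0,0,0],[0,0,0],170]
    - [[0,0,0],[0,-15,0],170]
    - [[0,0,0],[0,-35,0],170]
    - [[0,0,0],[0,-45,0],170]
    - [[0,0,0],[0,-45,0],170]
    - [[0,0,0],[-20,-40,0],170]
    - [[0,0,0],[-20,0,0],170]
    - [[0,0,0],[0,0,0],170]
    - [[0,0,0],[0,0,0],170]

```text
time_s: 20.7
eef_pos: [0.5231, -0.005, 0.2805]
eef_rot: [-1.57, -0.078, 0.075]
force: [0.7, -0.0, -0.0]
width: 0.0286
```

```bash
python3 go.py 45 41 99 1.5708;python3 look.py a23 wrist scene top
```

```text
t 20.7 S [[  4.5  39.4 280.5]] yawS 1.5736 F [ 0.7 -0.  -0. ] w 0.0286
turn [0.  0.2 0.1] shift [ 40.3 181.5   1.6] shift after turn [ 40.5 181.5   1.6]
```

View pics/a23w.png

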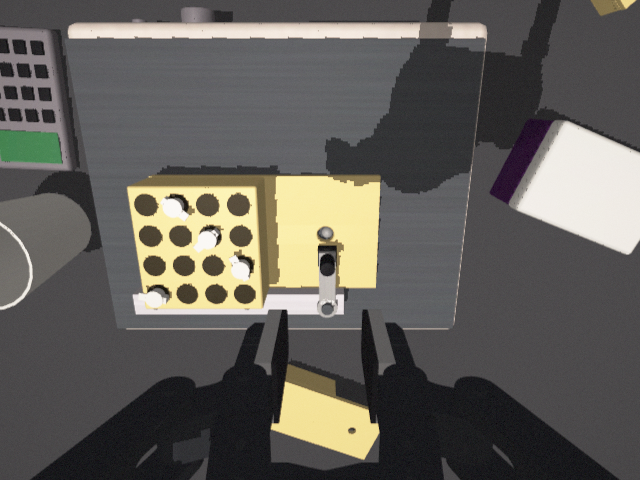

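View pics/a23scene.png

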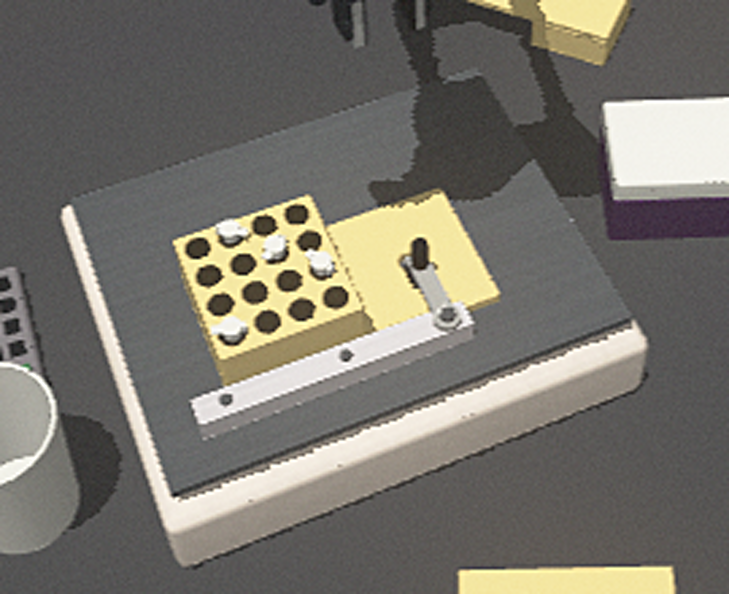

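```bash
python3 m.py a23w 327 309 .112 327 265 .132 325 233 .093 276 176.5 .093 380 176 .093 377 288 .093
python3 - <<'E'
from h import *
d=load("a23w");P=toS(wcloud(d).reshape(-1,3)).reshape(480,640,3)
m=lambda a:np.round(np.nanmedian(a.reshape(-1,3),0),1)
print(m(P[182:195,285:305]),m(P[182:195,350:372]),m(P[270:284,280:300]),m(P[270:284,350:370]),"block",m(P[220:222,140:260]),m(P[280:282,150:255]))
Q=P.reshape(-1,3);s=Q[(Q[:,2]>128)&(Q[:,2]<136)&(Q[:,1]>25)&(Q[:,1]<60)&(abs(Q[:,0]-45)<20)];print("stud",s.mean(0),len(s),"angle",np.arctan2(90-s[:,0].mean(),s[:,1].mean()-40))
a=load("top0")["pixels"].astype(int);b=load("a23top")["pixels"].astype(int)
for n,(x0,y0,x1,y1) in dict(tipbox=(190,225,260,282),beaker=(412,190,462,240),calc=(412,240,455,300)).items(): print(n,abs(a-b)[y0:y1,x0:x1].mean())
a=load("a3scene")["pixels"] if False else load("scene0")["pixels"].astype(int);b=load("a23scene")["pixels"].astype(int)
for n,(x0,y0,x1,y1) in dict(tipbox=(368,200,445,262),beaker=(112,300,182,376),calc=(115,265,170,312)).items(): print(n,abs(a-b)[y0:y1,x0:x1].mean())
E
```

```text
[[ 89.8  40.8 112. ]]
[[ 41.   40.5 132. ]]
[[27.1 38.9 93. ]]
[[-21.2  -1.4  93. ]]
[[-21.9  83.7  93. ]]
[[78.6 85.7 93. ]]
[-11.6  13.9  92.3] [-11.8  68.1  92.6] [67.8  7.5 92.5] [67.6 69.5 92.4] block [  4.8 -54.9 134.5] [ 53.3 -56.6 134.5]
stud [ 43.82768418  40.49938861 131.23589823] 182 angle 1.5599809902421211
tipbox 4.484544695071011
beaker 2.392
calc 2.413049095607235
tipbox 2.962854349951124
beaker 2.7530075187969927
calc 3.018955512572534
```

View pics/a23top.png

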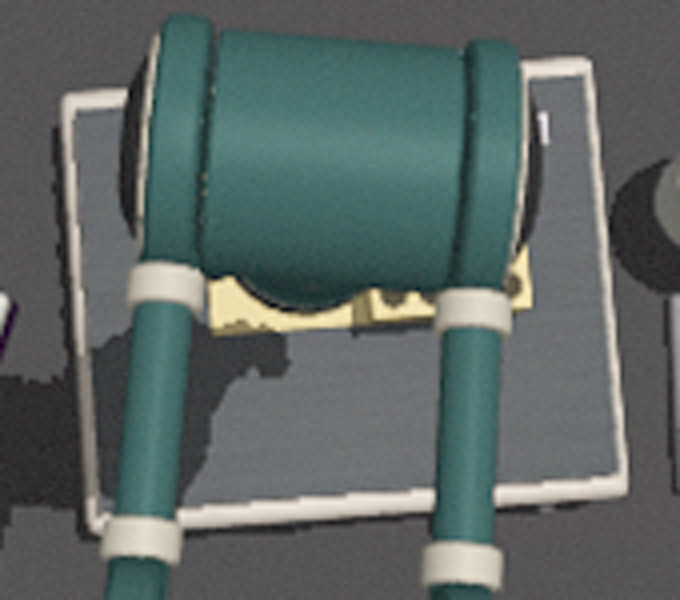

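Every check is consistent: the plate is flat, the clamp reads about 1.56 rad, and the bystanders' image patches are unchanged. I'm handing in.

```bash
python3 -c "
from rig import hand_in
print(hand_in())"
```

```text
the job is handed in; nothing more can be done
None
```

The rack is seated over the pin and lying flat along the fence, and the clamp arm is swung round to its end stop across the base plate. I handed the job in at about 21 s.

**What I did**
- I pushed the rack sideways to the fence with the two spread fingertips, which also squared it up.
- I then pushed it along the fence until the hole dropped over the pin.
- Last, I caged the clamp stud between the fingers and took it round its arc until it stopped. The force rose to about 7 N there with no further movement.

**What the last checks showed**
- **Flatness:** the plate's top face reads 92.3–92.6 mm at four spots against the nominal 93 mm. The platform itself reads about 0.6 mm low in the same camera.
- **Position:** the hole measures about (27–28.5, 39) mm against the pin's (27.5, 40) mm. The rack's long side is within 1–2 mm of the fence, and its turn is within roughly 0.02 rad of square.
- **Clamp:** the stud's position gives an angle of about 1.56 rad against the 1.57 rad stop.
- **Bystanders:** the tip box, beaker and calculator show no change in the scene or top pictures beyond small differences (the tip box patch slightly more, 4.5 grey levels in the top view). The gripper was clear and reading no contact force when I handed in.

**What disagreed**
- By the wrist camera's depth, the partly open fingertips sat about 17–20 mm behind the tool point. The stated figure is 19 mm ahead of it. My first push along the fence therefore caught only the top edge of the tube block and slid off it, just short of the pin. A second push about 20 mm lower seated the rack.

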